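Chock the filter housing, aim its port and start the pump

ROBOT

A 7-joint arm with a two-finger parallel gripper is mounted at the origin on the work surface. World frame = base frame: x ahead of the robot, y to its left, z up, the work surface at z = 0. Lengths are in mm, angles in rad, forces in N, time in s.
With the tool pointing down it reaches from about 425 to 950 mm from the base axis. Payload 4.7 kg.
Tool frame: the origin (TCP) lies on the centre line of the jaws, within the pads' length; the fingertips stand 14 mm ahead of it and the grasp point (between the pads) lies 5 mm behind it; z points along the fingers, y is the line along which they close (so a half turn about z gives the same grasp; the last joint's range is limited). The gripper opens to 87 mm and grips with 3 to 60 N. Pads are 19 mm wide; open, the fingers measure 117 mm over their backs; the gripper's body (75 mm by 190 mm) begins 51 mm behind the grasp point.
Start: joints at [-1.193, 0.469, -0.049, 1.532, 0.024, 1.141, -0.082], TCP at [267.041, 619.949, 236.573] pointing down, gripper open.
Joint ranges: [-2.59, 2.59], [-0.33, 1.99], [-1.39, 1.29], [0.1, 2.45], [-1.04, 4.18], [0.21, 1.99], [-2.66, 2.66]. Speed limits (rad/s): [2.57, 2.57, 3.14, 3.14, 3.14, 3.14, 3.14].

INTERFACE

Orientations are given as [roll, pitch, yaw] about the fixed x, y, z axes, in that order (R = Rz(yaw) Ry(pitch) Rx(roll)).
In Python, from rig import status, vision, workorder gives the robot as it stands.
- The arm moves only by the tool arm_command, never from a script. Its argument "commands" is a list of rows, each a list of 2 entries, a list of its own where there are three numbers: the shift along the tool's x, y, z in cm, then the turn about the tool's z in degrees. A call has exactly 8 rows; each row is the pose to reach, as a shift and turn from the pose commanded when the call began, along the tool's axes at that moment; what a row does not reach only later rows make up. A row lasts 1/12 s, in which the tool goes at most 41.7 mm and 7.16 degrees, less where a joint would pass 70% of its speed; a pose out of reach is approached as far as the arm can. A call with a gripper value outside its range is refused whole. "claw" is the opening, from 0 (shut) to 1 (fully open), set as the call begins (left out, the last holds). The fingers move at their own pace and stop on an object; "newtons" is the grip in N (left out, the last holds). Time passes only in rows, so rows that repeat a pose let the fingers close, or fill a call up. It gives the time, the measured TCP pose, the force, the opening and the grip force at its end, in the units of the state.
- status.sense(): the state, without advancing time (a new reading comes with each control period).
- vision.grab_frame(name): name is "scene" or "top"; returns the picture (420x560x3 uint8, red, green, blue); there is no depth.
- vision.camera_info(name): a dict with "mtx" (3x3 intrinsics, pixels), "distortion" ([k1, k2, p1, p2, k3] as OpenCV has them; the pictures are not rectified), "origin" and "attitude" of the camera in the world. Camera axes: x right, y up, looking along -z (the intrinsics and any distortion apply to the point x, -y, -z); pixel columns grow to the right and rows downward; lengths in mm; the calibration is good to about 2 mm. A picture is of the moment at which its call begins. camera_info takes no time and is no camera call.
- workorder.close_job(): hands the job in; it is judged then, once.
The state is a dict: "time": time; "q": joint angles; "qd": joint speeds; "effort": joint torques, N m; "ee_pos": TCP position; "orientation": TCP orientation; "contact_force": force on the tool from outside, world axes, zero at the start; "torque": the same for the moment, N m; "finger_gap": opening from 0.0 (shut) to 1.0 (fully open); "grip_force": force on a finger pad.
Only numpy, scipy, OpenCV 4.12 (cv2) and the standard library are available. Lean on these libraries where they do the work, as an engineer would, in place of code of your own. Each camera call takes 0.05 s, during which the arm holds its last target. There are 200 camera calls.

TASK

Ready the steel filter housing on the sloping drain board: push the black wedge chock, thin edge first, snug against the low side of its long plain body and let go, and only then draw the sliding stop fully back, so that the housing rests on the chock. Next turn the housing's swivel port until it points the same way as the small pointer at the end of the board, and last throw the pump's toggle lever fully over. Keep the housing in place, do not shift the pointer, and leave the other things as they are.

Things in the scene. Friction and masses are not known exactly. Their poses are not given: they have to be found in the camera images.
- board: White plastic drain board, fixed, 280 (x) x 290 mm (y -132 to +157). Its top slopes up 5 degrees towards its own +x; the low side is towards the robot. Frame level, yawed with the board, origin on the bench below the middle: top surface at z = 24 mm + 0.0875 x.
- rail_mid (a point): Black pipe guard rail over the housing, fixed to the board: 22 mm diameter, along board y from -150 to +200 mm at board x +50, centre line 191 mm above the bench (this point: y 0); arms run from its ends to posts at x +125. It bars a vertical tool from the port: lean the tool back (fingers pointing down and to board +x, 30 to 40 degrees).
- housing: Loose steel filter housing, 0.9 kg, a 56 mm diameter cylinder lying along its y axis, y -100 to +90 mm, origin on the axis. At the start its axis is at board x +20 mm, 54 mm above the bench, and it leans on the stop; unheld it would roll down to board -x. The long plain body is y -100 to +35; centre of mass near y -10.
- port: Swivel collar (51 mm diameter) at housing y +40 to +76, turning about the housing's axis; light friction, stays where left. Origin at the housing's origin; z: where the port points. Port: square brass block 18 x 18 mm at y +58, from 26 to 67 mm off the axis, thin nozzle to 77. Turns from 0.7 rad past vertical (to board +x) to 1.25 rad to -x; starts upright or leaning to +x.
- port_grip (a point): Point on the port block's centre line, 58 mm from the housing's axis, on a cross pin of 18 mm diameter whose rounded ends stand 8 mm proud on both sides (34 mm over the ends, along y): pinch the pin's ends lightly across y; the port then pivots between the fingers.
- pointer: The mark: small dark steel pointer arm on a bracket at the board's +y end, 8 mm thick, 52 mm long. Origin on its pivot (board x +20, y +135, 54 mm above the bench, in line with the housing's axis); z is the direction it points in, leaning 0.6 to 0.87 rad from vertical to board -x. Stiff; not to be moved.
- pointer_tip (a point): Tip of the pointer, 52 mm from its pivot.
- chock: Loose black wedge chock, 0.35 kg, 76 (x) x 44 (y) x 42 mm high; origin at the middle of its underside; thin toe at +x, flat-topped heel from x -38 to -20, a straight 36 degree ramp between. On the board it touches the housing when its toe is 9 mm short of the housing's contact line (toe at board x about +13 mm). Pushed further it rolls the housing up the slope.
- chock_toe (a point): Middle of the chock's thin toe edge, on its underside (chock x +38 mm).
- chock_grip (a point): Middle of the chock's heel, 32 mm above its underside (chock x -29 mm): grip across y.
- stop (a joint): Sliding stop, in m: 0 against the housing, 0.05 fully drawn back, down the slope towards board -x. Friction 3 N.
- stop_tab (a point): Top middle of the stop's upright tab, 16 mm wide (y) and 14 mm thick (x), standing 45 mm above the board's surface at board y +55 mm. The stop's bar, 30 mm high, spans board y +5 to +80 mm and joins the tab by a foot 9 mm high, 30 mm wide.
- pump: Black pump box, fixed, 150 (x) x 120 (y) x 64 mm, origin on the bench below its middle; a round motor on its +y side and two grey stubs, 24 mm diameter, at x +50, up to 104 mm high. x is the direction in which the lever is thrown; the lever's pivot is at x -35, y 0.
- switch (a joint): Pump toggle lever, in rad: 0 as found, leaning to the pump's -x; 1.0 thrown fully over to the pump's +x; stays where left.
- switch_tip (a point): Tip of the toggle lever, 60 mm long.
- amber_bottle: Amber bottle, 44 mm diameter, 70 mm high. Bystander; leave it alone.
- filter_box: Cardboard box 70 x 50 x 35 mm. Bystander; leave it alone.
- beaker: Clear beaker, 64 mm diameter, 60 mm high. Bystander; leave it alone.
- jar: Glass jar with white lid, 60 mm diameter, 60 mm high. Bystander; leave it alone.
- spanner: Steel spanner, 160 mm long, lying flat. Bystander; leave it alone.
- stopper: Black rubber stopper, 46 mm diameter, 30 mm high. Bystander; leave it alone.
Mind the look-alikes: they are no part of the job. Leave any pink look-alike of the chock alone.

How it is judged:
By the outcome, as a careful person would: the job done as asked, in the order asked, and still so for the second after the job is handed in, with the robot touching nothing.
It also fails if it takes over 72 s, if anything falls off the work surface, if the arm or the gripper's body presses on something with over 40 N, if the wrist force passes 120 N, or if a joint passes its speed limit or range.

## Working session

There is one attempt and no reset: what is moved stays moved. The work goes in short steps, Python scripts to look and compute and a tool call to move; the robot and the scene stay as the last step left them, time stands still between calls to the robot, and variables do not carry over. Pictures are saved under pics/ and viewed, at most 10 in all, crops included, and the job is handed in when it is done.

Besides the shell and the picture viewer there is one more tool, called as name([rows], argument=value, ...), one row to a line, values as JSON. arm_command: Moves the arm, as the interface text tells. Its arguments: {"type":"object","properties":{"commands":{"type":"array","items":{"type":"array"}},"claw":{"type":"number"},"newtons":{"type":"number"}},"required":["commands"]}

```bash
ls; mkdir -p pics; python3 - <<'E'
from rig import status, vision
import cv2,numpy as np
for n in("scene","top"):
    f=vision.grab_frame(n); cv2.imwrite(f"pics/{n}0.png",cv2.cvtColor(f,cv2.COLOR_RGB2BGR))
    print(vision.camera_info(n))
s=status.sense();print({k:np.round(v,3) for k,v in s.items()})
E
```

```text
pics
{'mtx': array([[485.88250238,   0.        , 267.65095024],
       [  0.        , 485.88250238, 205.56932517],
       [  0.        ,   0.        ,   1.        ]]), 'distortion': array([-0.16330888,  0.        ,  0.        ,  0.        ,  0.        ]), 'origin': array([1421.63407662,  307.8331446 ,  818.11452663]), 'attitude': array([0.94003588, 0.02229491, 1.91218349])}
{'mtx': array([[518.93149573,   0.        , 280.84142704],
       [  0.        , 518.93149573, 212.35773923],
       [  0.        ,   0.        ,   1.        ]]), 'distortion': array([-0.065878,  0.      ,  0.      ,  0.      ,  0.      ]), 'origin': array([ 201.05992729,  -22.54080217, 1700.10442178]), 'attitude': array([ 0.20743363,  0.00238536, -1.55288342])}
{'time': np.float64(0.1), 'q': array([-1.193,  0.469, -0.049,  1.534,  0.024,  1.141, -0.082]), 'qd': array([-0.   , -0.003,  0.001, -0.004,  0.   , -0.   ,  0.002]), 'effort': array([ 1.0000e-03, -5.0917e+01, -8.1000e-02, -2.3683e+01, -6.2000e-02,
        3.4000e-02,  0.0000e+00]), 'ee_pos': array([266.861, 619.463, 235.603]), 'orientation': array([-3.14 , -0.   ,  2.735]), 'contact_force': array([0.711, 0.605, 0.159]), 'torque': array([-0.009,  0.029,  0.047]), 'grip_force': np.float64(0.0), 'finger_gap': np.float64(1.001)}
```

View pics/scene0.png

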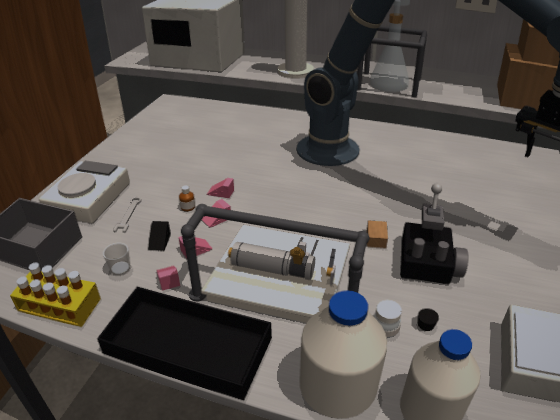

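View pics/top0.png

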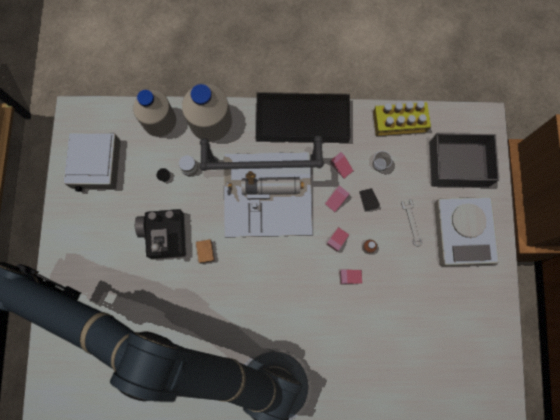

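The scene view shows the black chock at (159,235), the board with the housing at (270,262) and the pump at (430,250). The top view shows the chock at (369,199), the board at 223–312 × 153–237, the pump at (163,235) and the stop at (255,213). There are four pink wedge look-alikes: top (343,165), (338,200), (338,239) and (351,277). The only other black loose thing is the round stopper at (163,175). The black wedge at top (369,199) is the chock; I'll confirm it in enlarged crops.

```bash
cat > h.py <<'E'
import numpy as np,cv2
from rig import status,vision
from scipy.spatial.transform import Rotation as Rot
CI={n:vision.camera_info(n) for n in("scene","top")}
def ray(n,uv):
    c=CI[n];p=cv2.undistortPoints(np.array([[uv]],float),c["mtx"],c["distortion"])[0,0]
    d=Rot.from_euler("xyz",c["attitude"]).apply([p[0],-p[1],-1]);return np.array(c["origin"]),d/np.linalg.norm(d)
def onz(n,uv,z):
    o,d=ray(n,uv);return o+d*(z-o[2])/d[2]
def tri(a,b):
    "scene px, top px -> point, gap"
    o1,d1=ray("scene",a);o2,d2=ray("top",b)
    t=np.linalg.lstsq(np.c_[d1,-d2],o2-o1,rcond=None)[0]
    p,q=o1+d1*t[0],o2+d2*t[1];return np.round((p+q)/2,1),round(np.linalg.norm(p-q),1)
def proj(n,P):
    c=CI[n];v=Rot.from_euler("xyz",c["attitude"]).inv().apply(np.atleast_2d(P)-c["origin"])*[1,-1,-1]
    return cv2.projectPoints(v,np.zeros(3),np.zeros(3),c["mtx"],c["distortion"])[0][:,0]
def crop(n,x0,y0,w,h,k,name):
    f=cv2.cvtColor(vision.grab_frame(n),cv2.COLOR_RGB2BGR);g=cv2.resize(f[y0:y0+h,x0:x0+w],None,fx=k,fy=k,interpolation=cv2.INTER_CUBIC)
    g=cv2.convertScaleAbs(g,alpha=1.3,beta=15)
    for x in range((x0+19)//20*20,x0+w,20): cv2.putText(g,str(x),((x-x0)*k,8),0,.3,(0,255,0));cv2.line(g,((x-x0)*k,9),((x-x0)*k,14),(0,255,0))
    for y in range((y0+19)//20*20,y0+h,20): cv2.putText(g,str(y),(0,(y-y0)*k+3),0,.3,(0,255,0));cv2.line(g,(20,(y-y0)*k),(26,(y-y0)*k),(0,255,0))
    cv2.imwrite("pics/"+name,g)
E
python3 - <<'E'
from h import *
crop("top",210,130,190,115,4,"t1.png"); crop("scene",140,175,230,140,3,"s1.png")
E
```

```text
(no output)
```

View pics/t1.png

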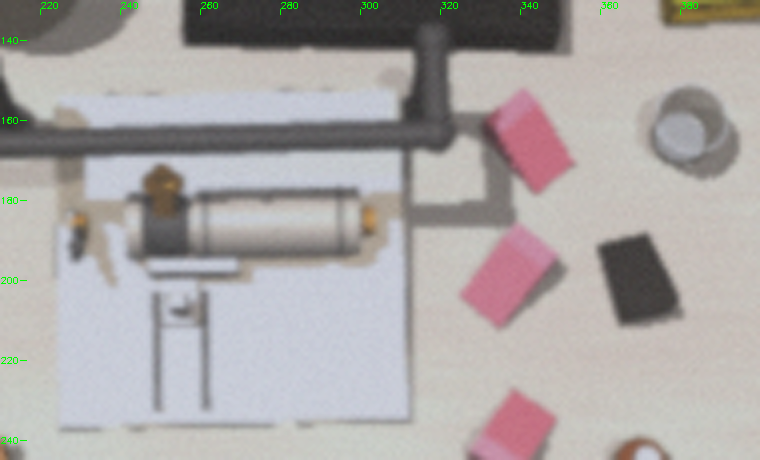

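View pics/s1.png

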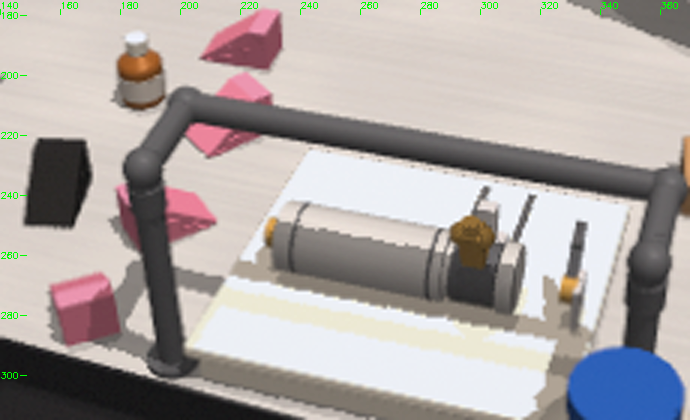

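The top crop shows the black wedge at corners (359,191), (372,188), (380,206), (364,211). The scene crop shows its ramp facing the camera with the toe at about (149–162,250), so the toe already faces world +x. It is the one black wedge; the others are pink. The stop tab is at top (254,207) and scene (301,243), the pointer at top (227,190) and scene (332,260), and the port at top (250,176) and scene (297,253). Next is a composite close-up of the pointer, pump and chock.

```bash
python3 - <<'E'
from h import *
crop("top",218,168,50,37,8,"a.png"); crop("scene",290,238,50,37,8,"b.png")
crop("top",130,200,80,60,5,"c.png"); crop("scene",395,180,80,60,5,"d.png")
I=[cv2.imread("pics/%s.png"%c) for c in"abcd"]
cv2.imwrite("pics/comp.png",np.vstack([np.hstack(I[:2]),np.hstack(I[2:])]))
# board mask
f=vision.grab_frame("top");hsv=cv2.cvtColor(f,cv2.COLOR_RGB2HSV)
print(f[225,235],f[225,330],f[160,240], f[200,369], f[212,254])
r=f[...,0].astype(int);b=f[...,2].astype(int)
m=((b>r+3)&(b>150)).astype(np.uint8);m[:140]=0
k,l,s,_=cv2.connectedComponentsWithStats(m);i=1+s[1:,4].argmax();print(s[i])
ys,xs=np.where(l==i)
def fit(pts,ax):
    pts=np.array(pts,float);return np.polyfit(pts[:,ax],pts[:,1-ax],1)
bot=fit([(x,ys[xs==x].max()+.5) for x in range(230,308)],0)
lef=fit([(xs[ys==y].min()-.5,y) for y in range(205,234)],1)
rig=fit([(xs[ys==y].max()+.5,y) for y in range(190,232)],1)
print(bot,lef,rig)
def inter(h,v): # y=h0x+h1 ; x=v0y+v1
    y=(h[0]*v[1]+h[1])/(1-h[0]*v[0]);return (v[0]*y+v[1],y)
for v in(lef,rig):
    p=inter(bot,v);print(p,onz("top",p,11.75))
# chock mask
for n,box in(("top",(350,180,390,220)),("scene",(140,210,180,260))):
    g=vision.grab_frame(n);x0,y0,x1,y1=box;mm=(g[y0:y1,x0:x1].max(2)<75).astype(np.uint8)
    c=max(cv2.findContours(mm,0,2)[0],key=cv2.contourArea);print(n,cv2.contourArea(c),(cv2.approxPolyDP(c,2,True)[:,0]+[x0,y0]).tolist())
E
```

```text
[142 145 153] [141 138 134] [133 136 145] [38 36 37] [135 136 145]
[ 225  188   86   48 2654]
[-2.46588854e-02  2.40813218e+02] [4.08866995e-02 2.15856158e+02] [  0.26213435 252.82071955]
(np.float64(225.47488694536673), np.float64(235.25325902523463)) [475.9356326  169.03690242  11.75      ]
(np.float64(313.91699488169473), np.float64(233.07237521947278)) [ 488.36509613 -122.46077238   11.75      ]
top 267.5 [[371, 189], [360, 191], [365, 210], [378, 207]]
scene 497.0 [[153, 221], [148, 249], [163, 250], [170, 234], [168, 222]]
```

View pics/comp.png

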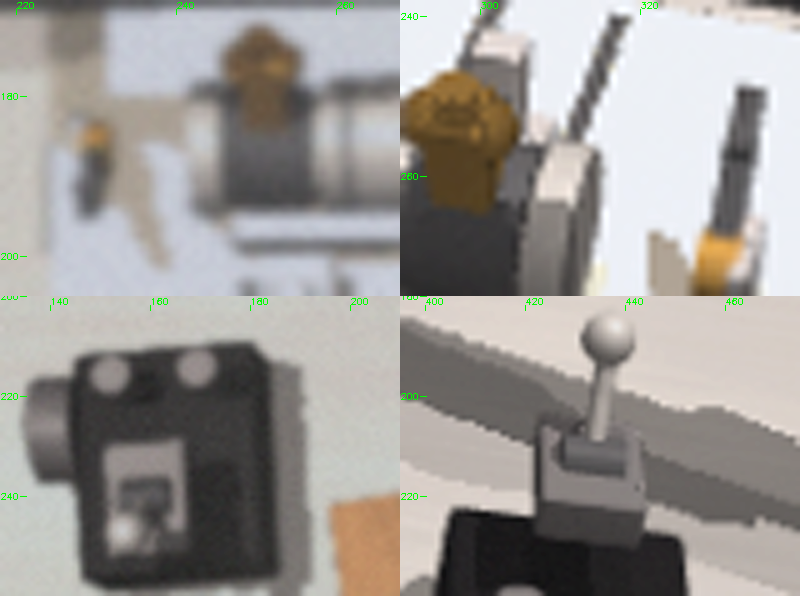

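Close-up: pointer tip at top (229,194.5) and scene (333.6,248.6), with its orange pivot at top (229.5,184.5) and scene (329.5,269). The toggle ball is at top (154.5,246.5) and scene (434.7,188.5). The stubs at top (152,215.5) and (169,214.5) put pump +x upward in the picture.

```bash
cat >> h.py <<'E'
def board():
    f=vision.grab_frame("top");r=f[...,0].astype(int);b=f[...,2].astype(int)
    m=((b>r+4)&(b>110)).astype(np.uint8);m[:140]=0
    k,l,s,_=cv2.connectedComponentsWithStats(m);i=1+s[1:,4].argmax();ys,xs=np.where(l==i)
    line=lambda P:cv2.fitLine(np.array(P,np.float32),cv2.DIST_HUBER,0,.01,.01).ravel()
    L=dict(bot=line([(x,ys[xs==x].max()+.5) for x in range(230,306)]),lef=line([(xs[ys==y].min()-.5,y) for y in range(205,232)]),rig=line([(xs[ys==y].max()+.5,y) for y in range(195,232)]))
    return s[i],L
def inter(a,b):
    t=np.linalg.solve(np.c_[a[:2],-b[:2]],b[2:]-a[2:]);return a[2:]+a[:2]*t[0]
E
python3 - <<'E'
from h import *
s,L=board();print(s,{k:np.round(v,3) for k,v in L.items()})
A=onz("top",inter(L["bot"],L["lef"]),11.75);B=onz("top",inter(L["bot"],L["rig"]),11.75)
print(inter(L["bot"],L["lef"]),inter(L["bot"],L["rig"]),A,B,np.linalg.norm(A-B))
print("ptip",tri((333.6,248.6),(229,194.5)),"ppiv",tri((329.3,269),(229.5,184.5)))
print("ball",tri((434.7,188.5),(154.5,246.5)))
print("stubs",onz("top",(151.7,215.2),104),onz("top",(169,214.2),104))
print("tab",tri((301,242.5),(254.5,207)))
# rail ends corners
print("rail elbows scene/top R",tri((201,211),(318,162.5)))
for p in[(371,189),(360,191)]: print("chock toe",onz("top",p,0))
for p in[(365,210),(378,207)]: print("chock heel",onz("top",p,42),onz("top",p,0))
print("scene toe",onz("scene",(148,249.5),0),onz("scene",(162.7,250.5),0))
print("scene heel top",onz("scene",(153,221),42),onz("scene",(168.,221.5),42))
E
```

```text
[ 224  185   88   52 3348] {'bot': array([ 1.00000e+00, -2.60000e-02,  2.67500e+02,  2.35289e+02],
      dtype=float32), 'lef': array([ -0. ,   1. , 224.5, 216.2], dtype=float32), 'rig': array([3.500e-02, 9.990e-01, 3.111e+02, 2.173e+02], dtype=float32)}
[224.5     236.39363] [311.6853  234.15488] [472.07191702 172.10629963  11.75      ] [ 484.6215864  -115.12131103   11.75      ] 287.50164264614546
ptip (array([595.5, 155.1,  88.2]), np.float64(1.6)) ppiv (array([635.8, 157.2,  61.6]), np.float64(0.5))
ball (array([411.5, 357.5, 176.8]), np.float64(6.0))
stubs [520.60364559 394.42202845 104.        ] [524.78533971 339.66508707 104.        ]
tab (array([563.2,  71.6,  58.2]), np.float64(3.4))
rail elbows scene/top R (array([ 676.6, -124.7,  188.2]), np.float64(2.8))
chock toe [ 644.8552147  -315.84295188    0.        ]
chock toe [ 637.18953512 -278.39451339    0.        ]
chock heel [ 562.57969287 -287.58467556   42.        ] [ 571.73703541 -294.29827124    0.        ]
chock heel [ 573.39323149 -330.50033183   42.        ] [ 582.82448236 -338.30098664    0.        ]
scene toe [ 648.40812203 -315.09043687    0.        ] [ 639.37161002 -276.26810286    0.        ]
scene heel top [ 583.64806299 -329.89252626   42.        ] [ 572.92665239 -290.30282652   42.        ]
```

```bash
cat >> h.py <<'E'
BO=np.array([618.7,22.1]);BY=0.0437
def b2w(x,y,z): c,s=np.cos(BY),np.sin(BY);return np.array([BO[0]+c*x-s*y,BO[1]+s*x+c*y,z])
def w2b(p): c,s=np.cos(BY),np.sin(BY);d=np.array(p[:2])-BO;return np.array([c*d[0]+s*d[1],-s*d[0]+c*d[1],p[2]])
def to(P,yaw=None):
    "shift cm in tool axes and turn deg from the measured pose"
    s=status.sense();R=Rot.from_euler("xyz",s["orientation"]);d=R.inv().apply(np.array(P)-s["ee_pos"])/10
    t=0 if yaw is None else -np.degrees(yaw-s["orientation"][2])
    return np.round(d,2),round(t,1)
E
python3 - <<'E'
from h import *
print("pred pivot",b2w(20,135,54),proj("top",b2w(20,135,54)),proj("scene",b2w(20,135,54)))
for a in(.6,.7,.8,.87):
    P=b2w(20-52*np.sin(a),135,54+52*np.cos(a));print(a,np.round(proj("top",P),1),np.round(proj("scene",P),1))
for a in(0,-.2,-.4,-.6):
    print("port",a,[np.round(np.r_[proj("top",P)[0],proj("scene",P)[0]],1).tolist() for P in[b2w(20-r*np.sin(a),58,54+r*np.cos(a)) for r in(26,58,77)]])
for z in (0,42):
    c,s=np.cos(.24),np.sin(.24)
    for x,y in((38,22),(38,-22),(-38,22),(-38,-22)):
        P=[608+c*x-s*y,-305.5+s*x+c*y,z];print(z,x,y,proj("top",P)[0].round(1),proj("scene",P)[0].round(1))
print("tabs",[ (round(x),proj("top",b2w(x,55,24+.0875*x+45))[0].round(1),proj("scene",b2w(x,55,24+.0875*x+45))[0].round(1)) for x in(-60,-50,-40,-30)])
print(to([480,0,260],0.24),to([580,-312,120],.24))
E
```

```text
pred pivot [632.78328366 157.84483829  54.        ] [[229.41183723 185.99776647]] [[329.61871875 270.61671674]]
0.6 [[228.1 191.5]] [[333.3 248. ]]
0.7 [[228.2 193. ]] [[333.5 247.9]]
0.8 [[228.3 194.4]] [[333.8 248. ]]
0.87 [[228.4 195.3]] [[333.9 248.2]]
port 0 [[252.4, 183.3, 296.7, 256.0], [251.9, 180.7, 296.9, 245.2], [251.5, 179.1, 297.1, 238.7]]
port -0.2 [[252.4, 181.8, 296.2, 257.6], [251.8, 177.3, 295.6, 248.9], [251.5, 174.5, 295.3, 243.6]]
port -0.4 [[252.4, 180.5, 295.6, 259.6], [251.8, 174.2, 294.3, 253.3], [251.5, 170.4, 293.6, 249.5]]
port -0.6 [[252.4, 179.3, 295.1, 261.7], [251.9, 171.7, 293.1, 258.2], [251.6, 167.0, 291.9, 256.1]]
0 38 22 [359.  190.3] [163.  250.7]
0 38 -22 [371.6 187.5] [146.8 249.7]
0 -38 22 [364.7 211.7] [170.6 232. ]
0 -38 -22 [377.3 208.9] [155.  231.2]
42 38 22 [360.9 187.1] [160.5 238.2]
42 38 -22 [373.7 184.3] [143.9 237.2]
42 -38 22 [366.7 209. ] [168.3 219.7]
42 -38 -22 [379.6 206.2] [152.4 219. ]
tabs [(-60, array([254. , 208.6]), array([303.7, 239.2])), (-50, array([253.9, 205.5]), array([302.7, 241.5])), (-40, array([253.9, 202.4]), array([301.7, 243.9])), (-30, array([253.8, 199.3]), array([300.7, 246.3]))]
(array([-44.09, -48.51,  -2.35]), np.float64(142.9)) (array([-65.62, -73.21,  11.65]), np.float64(142.9))
```

arm_command([
  [[0,0,-2],0],
  [[0,0,-2],0],
  [[0,0,-2],0],
  [[0,0,-2],0],
  [[0,0,-2],0],
  [[0,0,-2],0],
  [[0,0,-2],0],
  [[0,0,-2],0],
])

```text
time: 1.27
ee_pos: [267.0, 619.8, 256.1]
orientation: [-3.141, -0.0, 2.735]
contact_force: [-0.0, -0.3, 0.2]
finger_gap: 0.998
grip_force: 0.0
```

The predicted chock corners match both views to about 1 px. The pointer leans about 0.8 rad to -x, and the port about 0.3 rad to +x. Now heading for the chock.

arm_command([
  [[-5.5,-6,0],7],
  [[-11,-12,0],14],
  [[-16.5,-18,0],21],
  [[-22,-24,0],28],
  [[-27.5,-30,0],35],
  [[-33,-36.5,0],42],
  [[-38.5,-42.5,0],49],
  [[-44,-48.5,0],56],
])

```text
time: 1.93
ee_pos: [375.8, 302.8, 256.7]
orientation: [3.141, -0.001, 1.752]
contact_force: [-0.2, -0.4, -0.0]
finger_gap: 1.004
grip_force: 0.0
```

```bash
python3 -c "
from h import *
print(to([580,-312,160],.24),status.sense()['q'].round(2),status.sense()['ee_pos'])"
```

```text
(array([-64.15,   9.02,   9.63]), np.float64(86.6)) [-0.97  0.13  0.23  1.96 -0.03  1.05 -0.55] [375.83406281 302.7844717  256.68948301]
```

arm_command([
  [[-32,4.5,0],57],
  [[-32,4.5,0],57],
  [[-32,4.5,0],57],
  [[-32,4.5,0],57],
  [[-32,4.5,0],57],
  [[-32,4.5,0],57],
  [[-32,4.5,0],57],
  [[-32,4.5,0],57],
])

```text
time: 2.6
ee_pos: [479.7, -5.0, 257.0]
orientation: [3.14, -0.001, 0.754]
contact_force: [0.2, 0.7, 0.1]
finger_gap: 1.0
grip_force: 0.0
```

```bash
python3 -c "
from h import *
print(to([580,-312,120],.24),status.sense()['q'].round(2),status.sense()['ee_pos'])"
```

```text
(array([-13.71,  29.24,  13.73]), np.float64(29.4)) [-0.6   0.13  0.59  1.98 -0.08  1.05 -0.8 ] [479.69530784  -4.95467452 257.04543282]
```

arm_command([
  [[-13.7,29.2,0],29.4],
  [[-13.7,29.2,0],29.4],
  [[-13.7,29.2,0],29.4],
  [[-13.7,29.2,6],29.4],
  [[-13.7,29.2,10],29.4],
  [[-13.7,29.2,13],29.4],
  [[-13.7,29.2,13],29.4],
  [[-13.7,29.2,13],29.4],
])

```text
time: 3.27
ee_pos: [574.8, -285.8, 144.2]
orientation: [-3.141, -0.0, 0.25]
contact_force: [0.2, 1.4, 0.9]
finger_gap: 1.002
grip_force: 0.0
```

```bash
python3 -c "
from h import *
print(to([580,-312,28],.24),status.sense()['q'].round(2),status.sense()['ee_pos'])
crop('top',320,160,75,75,8,'t2.png')
crop('scene',120,160,110,110,5,'s2.png')"
```

```text
(array([-0.15,  2.68, 11.62]), np.float64(0.6)) [-0.07  0.58  0.67  1.74 -0.42  0.97 -0.56] [ 574.77933253 -285.75023244  144.21407246]
```

View pics/s2.png

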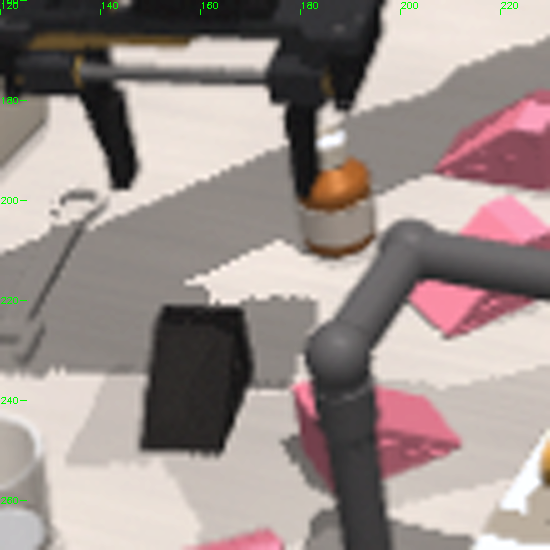

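The open fingers straddle the chock line (scene fingertips about (143,197) and (181,199), chock 148–170 × 221–250). The arm lags slightly, so I'm descending from the freshly measured pose.

```bash
python3 -c "
from h import *
print(to([580,-312,27],.24),status.sense()['ee_pos'],onz('top',(250.3,177),105),w2b(onz('top',(250.3,177),105)))"
```

```text
(array([ 0.39,  2.42, 11.35]), np.float64(0.2)) [ 571.33202049 -289.22764134  140.56488331] [650.16016908  86.72476407 105.        ] [ 34.2533377   63.18869541 105.        ]
```

arm_command([
  [[0,0,0],0],
  [[0,0,0],0],
  [[0,0,0],0],
  [[0,0,0],0],
  [[0,0,0],0],
  [[0,0,0],0],
  [[0,0,0],0],
  [[0,0,0],0],
])

```text
time: 4.03
ee_pos: [574.4, -284.0, 146.1]
orientation: [-3.142, -0.001, 0.25]
contact_force: [-0.1, -0.5, -0.1]
finger_gap: 1.001
grip_force: 0.0
```

```bash
python3 -c "
from h import *
print(to([580,-312,27],.24),status.sense()['ee_pos'])"
```

```text
(array([-0.15,  2.85, 11.91]), np.float64(0.6)) [ 574.37957289 -284.04390738  146.0858534 ]
```

arm_command([
  [[-0.1,2.8,0],0.6],
  [[-0.1,2.8,3],0.6],
  [[-0.1,2.8,6],0.6],
  [[-0.1,2.8,9],0.6],
  [[-0.1,2.8,11],0.6],
  [[-0.1,2.8,11.9],0.6],
  [[-0.1,2.8,11.9],0.6],
  [[-0.1,2.8,11.9],0.6],
])

```text
time: 4.7
ee_pos: [580.5, -312.2, 27.3]
orientation: [3.141, -0.0, 0.239]
contact_force: [0.5, 0.1, -0.5]
finger_gap: 0.999
grip_force: 0.0
```

arm_command([
  [[0,0,0],0],
  [[0,0,0],0],
  [[0,0,0],0],
  [[0,0,0],0],
  [[0,0,0],0],
  [[0,0,0],0],
  [[0,0,0],0],
  [[0,0,0],0],
], claw=0.3, newtons=20)

```text
time: 5.37
ee_pos: [580.2, -311.7, 26.8]
orientation: [-3.142, -0.0, 0.239]
contact_force: [-0.2, -0.6, 1.2]
finger_gap: 0.501
grip_force: 19.9
```

```bash
python3 -c "
from h import *
s=status.sense();print(s['ee_pos'],s['orientation'],s['finger_gap'],s['grip_force'],s['contact_force'])
print(to(b2w(-110,-28,110),BY))"
```

```text
[ 580.21118987 -311.73616839   26.78083411] [-3.14150276e+00 -7.36173326e-05  2.39116181e-01] 0.5005616396019245 19.9441576609388 [-0.23053759 -0.59331515  1.24690784]
(array([  0.31, -30.91,  -8.32]), np.float64(11.2))
```

arm_command([
  [[0,0,-4],0],
  [[0,0,-8.3],0],
  [[0.1,-4,-8.3],2],
  [[0.1,-8,-8.3],4],
  [[0.1,-12,-8.3],6],
  [[0.2,-16,-8.3],8],
  [[0.2,-19.5,-8.3],10],
  [[0.2,-22,-8.3],11.2],
])

```text
time: 6.03
ee_pos: [528.1, -93.2, 108.7]
orientation: [-3.139, 0.003, 0.045]
contact_force: [0.8, 0.7, -2.9]
finger_gap: 0.509
grip_force: 20.0
```

arm_command([
  [[-0.2,-4,0],0],
  [[-0.2,-7,0],0],
  [[-0.2,-8,0],0],
  [[-0.2,-8.8,0],0],
  [[-0.2,-8.8,0],0],
  [[-0.2,-8.8,0],0],
  [[-0.2,-8.8,0],0],
  [[-0.2,-8.8,0],0],
])

```text
time: 6.7
ee_pos: [524.2, -11.7, 109.9]
orientation: [3.141, -0.0, 0.04]
contact_force: [0.7, 0.3, -3.0]
finger_gap: 0.499
grip_force: 20.0
```

```bash
python3 -c "
from h import *
s=status.sense();print(s['ee_pos'],w2b(s['ee_pos']),s['orientation'],s['q'].round(2),s['contact_force'])
print(to(b2w(-110,-28,48),BY))
crop('top',215,150,110,110,5,'t3.png')
crop('scene',190,150,150,120,5,'s3.png')"
```

```text
[524.20296424 -11.69758405 109.85182618] [-95.88330447 -29.6371115  109.85182618] [ 3.14088585e+00 -1.85564272e-04  4.03390704e-02] [-0.63  0.46  0.75  2.05 -0.44  0.79 -1.16] [ 0.69782975  0.3086791  -2.97340333]
(array([-1.41, -0.16,  6.18]), np.float64(-0.2))
```

View pics/s3.png

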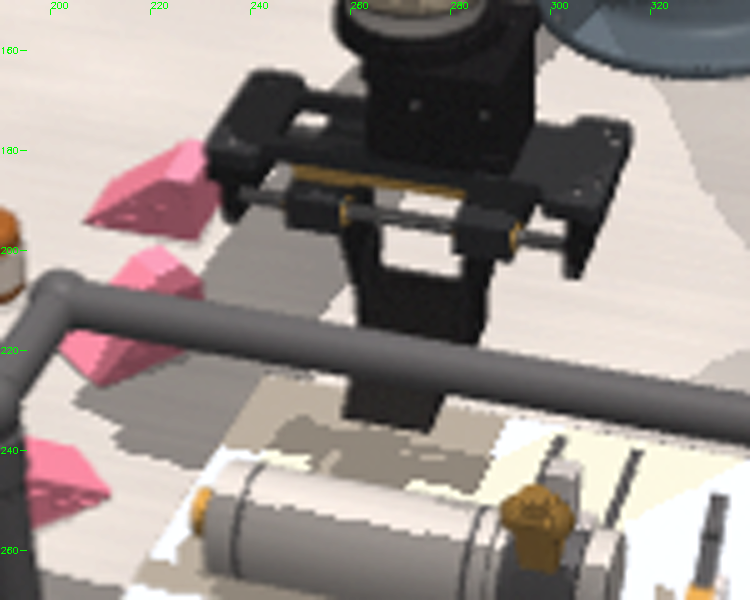

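arm_command([
  [[-0.5,-0.1,2],-0.2],
  [[-0.5,-0.1,4],-0.2],
  [[-0.5,-0.1,5],-0.2],
  [[-0.5,-0.1,6],-0.2],
  [[-0.5,-0.1,6.2],-0.2],
  [[-0.5,-0.1,6.4],-0.2],
  [[-0.5,-0.1,6.4],-0.2],
  [[-0.5,-0.1,6.4],-0.2],
])

```text
time: 7.47
ee_pos: [519.9, -9.2, 46.3]
orientation: [3.141, -0.002, 0.047]
contact_force: [0.0, -0.2, -4.1]
finger_gap: 0.506
grip_force: 20.0
```

arm_command([
  [[0,0,0.1],0],
  [[0,0,0.2],0],
  [[0,0,0.3],0],
  [[0,0,0.35],0],
  [[0,0,0.4],0],
  [[0,0,0.4],0],
  [[0,0,0.4],0],
  [[0,0,0.4],0],
])

```text
time: 8.13
ee_pos: [519.1, -9.0, 42.2]
orientation: [-3.141, 0.0, 0.047]
contact_force: [-3.3, 0.4, 6.4]
finger_gap: 0.508
grip_force: 20.0
```

```bash
python3 -c "
from h import *
s=status.sense();print(s['ee_pos'],w2b(s['ee_pos']),s['orientation'],s['contact_force'],s['torque'])"
```

```text
[519.1305307   -8.96848374  42.16594235] [-100.83167168  -26.68902184   42.16594235] [-3.14105980e+00  5.06126284e-05  4.70787884e-02] [-3.27819107  0.41448438  6.40560741] [-0.07704715  0.7796734   0.00147438]
```

arm_command([
  [[0.5,0.1,-0.05],0.2],
  [[1,0.1,-0.09],0.2],
  [[1.5,0.1,-0.13],0.2],
  [[2,0.1,-0.18],0.2],
  [[2.5,0.1,-0.22],0.2],
  [[3,0.1,-0.27],0.2],
  [[3.5,0.1,-0.31],0.2],
  [[3.8,0.1,-0.34],0.2],
])

```text
time: 8.8
ee_pos: [554.5, -8.4, 45.2]
orientation: [-3.14, 0.006, 0.043]
contact_force: [-7.5, -0.4, 7.6]
finger_gap: 0.502
grip_force: 20.0
```

```bash
python3 -c "
from h import *
s=status.sense();print(w2b(s['ee_pos']),s['orientation'],s['contact_force'],s['torque'])
crop('top',235,150,60,75,8,'t4.png')
crop('scene',225,205,110,75,6,'s4.png')"
```

```text
[-65.43459125 -27.69211556  45.15320072] [-3.13988388  0.00602277  0.04317352] [-7.46429102 -0.44573284  7.61592886] [-0.01605985  2.00769641  0.0658641 ]
```

View pics/s4.png

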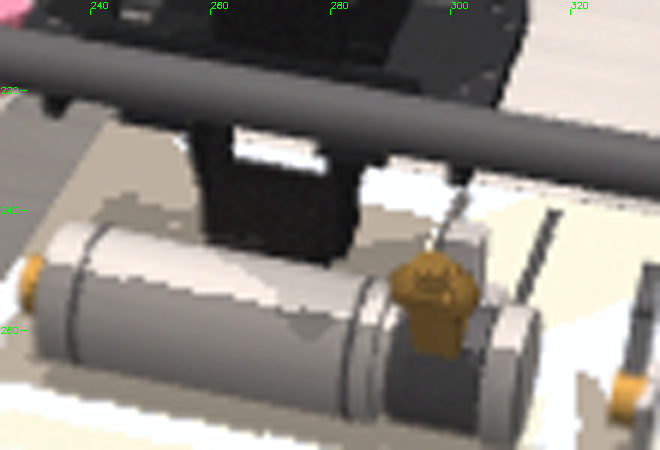

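The chock is flat on the board between the stop and the housing's left half. I'll creep on now, watching the housing image for sub-pixel shift to catch contact.

```bash
cat >> h.py <<'E'
def housing_shift(save=False):
    out=[]
    # far (-y) end of housing in both views
    for n,(x0,y0,w,h) in(("top",(284,174,26,28)),("scene",(227,240,26,28))):
        g=np.mean([cv2.cvtColor(vision.grab_frame(n),cv2.COLOR_RGB2GRAY)[y0:y0+h,x0:x0+w].astype(np.float32) for _ in range(3)],0).astype(np.float32)
        if save: np.save(f"ref_{n}.npy",g)
        (dx,dy),r=cv2.phaseCorrelate(np.load(f"ref_{n}.npy"),g,cv2.createHanningWindow((w,h),cv2.CV_32F));out.append((round(dx,2),round(dy,2),round(r,2)))
    s=status.sense();print(out,w2b(s['ee_pos']).round(1),s['contact_force'].round(1),s['torque'].round(2))
E
python3 -c "
from h import *
housing_shift(True);housing_shift()"
```

```text
[(0.5, 0.0, 1.0), (0.5, 0.0, 1.0)] [-64.5 -27.6  45.2] [-5.7 -0.6  6.5] [-0.02  1.54  0.07]
[(0.54, -0.04, 0.93), (0.5, 0.0, 1.0)] [-64.5 -27.6  45.2] [-6.5 -0.3  5.5] [-0.06  1.56 -0.01]
```

arm_command([
  [[0.1,0,-0.05],0],
  [[0.2,0,-0.06],0],
  [[0.3,0,-0.07],0],
  [[0.4,0,-0.08],0],
  [[0.45,0,-0.08],0],
  [[0.45,0,-0.08],0],
  [[0.45,0,-0.08],0],
  [[0.45,0,-0.08],0],
])

```text
time: 10.17
ee_pos: [560.5, -7.8, 45.7]
orientation: [-3.141, 0.003, 0.044]
contact_force: [-4.9, -0.7, 2.0]
finger_gap: 0.503
grip_force: 20.0
```

```bash
python3 -c "
from h import *
housing_shift();housing_shift()"
```

```text
[(-0.69, -1.15, 0.61), (0.47, 0.02, 0.98)] [-59.5 -27.3  45.7] [-4.1 -0.   2.4] [0.1  1.45 0.04]
[(0.02, -0.82, 0.91), (0.48, 0.03, 0.97)] [-59.4 -27.4  45.7] [-5.7 -0.2  1.9] [0.08 1.41 0.07]
```

arm_command([
  [[0.1,0,-0.02],0],
  [[0.2,0,-0.03],0],
  [[0.25,0,-0.03],0],
  [[0.25,0,-0.03],0],
  [[0.25,0,-0.03],0],
  [[0.25,0,-0.03],0],
  [[0.25,0,-0.03],0],
  [[0.25,0,-0.03],0],
])

```text
time: 11.43
ee_pos: [561.5, -7.8, 45.7]
orientation: [-3.14, 0.006, 0.043]
contact_force: [-9.2, 0.1, 4.6]
finger_gap: 0.503
grip_force: 20.0
```

```bash
python3 -c "
from h import *
housing_shift()"
```

```text
[(-0.85, -1.44, 0.58), (0.45, 0.09, 1.2)] [-58.5 -27.4  45.8] [-8.  -0.1  4.5] [0.13 2.01 0.01]
```

arm_command([
  [[0.05,0,-0.01],0],
  [[0.1,0,-0.01],0],
  [[0.15,0,-0.01],0],
  [[0.15,0,-0.01],0],
  [[0.15,0,-0.01],0],
  [[0.15,0,-0.01],0],
  [[0.15,0,-0.01],0],
  [[0.15,0,-0.01],0],
])

```text
time: 12.4
ee_pos: [563.0, -7.8, 45.9]
orientation: [-3.14, 0.006, 0.043]
contact_force: [-8.9, -0.1, 5.2]
finger_gap: 0.506
grip_force: 20.0
```

```bash
python3 -c "
from h import *
housing_shift()"
```

```text
[(-0.28, -1.77, 0.48), (0.3, -0.28, 1.13)] [-57.  -27.4  45.9] [-8.  -0.5  4.3] [0.03 2.08 0.04]
```

```bash
python3 - <<'E'
from h import *
a=cv2.imread("pics/scene0.png");b=cv2.cvtColor(vision.grab_frame("scene"),cv2.COLOR_RGB2BGR)
cv2.imwrite("pics/scene5.png",b)
def cap(f,n):
    x0,y0,x1,y1=dict(scene=(222,244,240,264),top=(292,172,312,198))[n]
    p=f[y0:y1,x0:x1].astype(float);w=np.clip(p[...,2]-p[...,0]-25,0,None);yy,xx=np.mgrid[y0:y1,x0:x1];return (xx*w).sum()/w.sum(),(yy*w).sum()/w.sum(),w.sum()
print("scene cap",np.round(cap(a,"scene"),2),np.round(cap(b,"scene"),2))
t0=cv2.imread("pics/top0.png");t=cv2.cvtColor(vision.grab_frame("top"),cv2.COLOR_RGB2BGR);print("top cap",np.round(cap(t0,"top"),2),np.round(cap(t,"top"),2))
def port(f):
    p=f[238:275,288:312].astype(float);w=np.clip(p[...,2]-p[...,0]-30,0,None);yy,xx=np.mgrid[238:275,288:312];return np.round([(xx*w).sum()/w.sum(),(yy*w).sum()/w.sum(),w.sum()],2)
print("port",port(a),port(b))
u=lambda f:cv2.convertScaleAbs(cv2.resize(f[225:275,222:322],None,fx=6,fy=6,interpolation=2),alpha=1.3,beta=15)
cv2.imwrite("pics/ab.png",np.vstack([u(a),u(b)])[:600])
E
```

```text
scene cap [ 229.66  250.46 1100.  ] [ 229.43  250.7  1239.  ]
top cap [302.04 184.23 539.  ] [302.   183.53 747.  ]
port [ 297.13  252.28 2873.  ] [ 296.24  255.16 3319.  ]
```

View pics/ab.png

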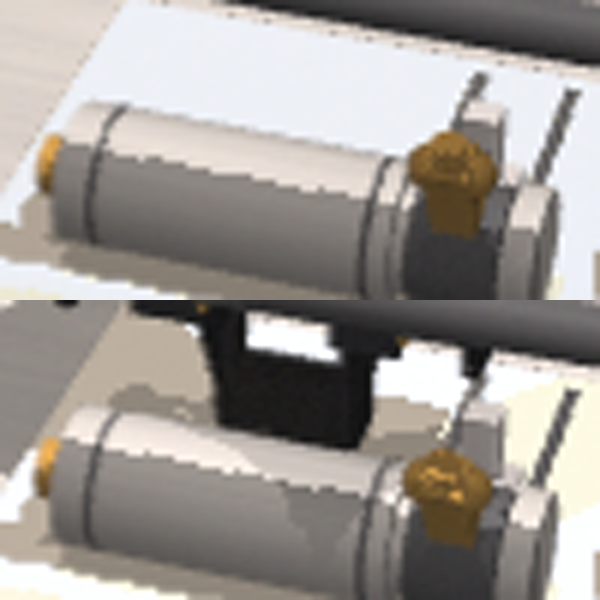

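Compared with the start, the port has rolled slightly (297.1,252.3 → 296.2,255.2) and the end cap has gone from y 184.2 to 183.5 in the top view. So the chock touched at about TCP bx −60 and has pushed the housing 2–3 mm. I'm backing off until it just returns.

```bash
cat >> h.py <<'E'
def caps():
    o=[]
    for n,(x0,y0,x1,y1),th in(("scene",(222,244,240,264),25),("top",(292,172,312,198),25),("scene",(288,238,312,275),30)):
        ps=[]
        for f in(cv2.imread(f"pics/{n}0.png"),cv2.cvtColor(vision.grab_frame(n),cv2.COLOR_RGB2BGR)):
            p=f[y0:y1,x0:x1].astype(float);w=np.clip(p[...,2]-p[...,0]-th,0,None);yy,xx=np.mgrid[y0:y1,x0:x1];ps.append(np.array([(xx*w).sum(),(yy*w).sum()])/w.sum())
        o.append((ps[1]-ps[0]).round(2).tolist())
    s=status.sense();print("capS,capT,portS",o,w2b(s['ee_pos']).round(1),s['contact_force'].round(1),s['torque'].round(2))
E

```

arm_command([
  [[-0.1,0,0.0],0],
  [[-0.2,0,0.01],0],
  [[-0.2,0,0.01],0],
  [[-0.2,0,0.01],0],
  [[-0.2,0,0.01],0],
  [[-0.2,0,0.01],0],
  [[-0.2,0,0.01],0],
  [[-0.2,0,0.01],0],
])

```text
time: 13.47
ee_pos: [564.1, -7.8, 46.1]
orientation: [3.141, -0.001, 0.044]
contact_force: [-1.3, 0.8, -4.2]
finger_gap: 0.504
grip_force: 20.0
```

```bash
python3 -c "
from h import *
caps()"
```

```text
capS,capT,portS [[-0.49, 0.63], [-0.06, -1.33], [-1.41, 5.64]] [-55.3 -27.5  46.3] [-1.6 -0.5 -4.7] [ 0.04  0.51 -0.09]
```

arm_command([
  [[-0.1,0,0.0],0],
  [[-0.2,0,0.01],0],
  [[-0.2,0,0.01],0],
  [[-0.2,0,0.01],0],
  [[-0.2,0,0.01],0],
  [[-0.2,0,0.01],0],
  [[-0.2,0,0.01],0],
  [[-0.2,0,0.01],0],
])

```text
time: 14.28
ee_pos: [561.8, -8.0, 46.2]
orientation: [-3.142, -0.0, 0.043]
contact_force: [-0.4, -0.3, -4.5]
finger_gap: 0.507
grip_force: 20.0
```

```bash
python3 -c "
from h import *
caps()"
```

```text
capS,capT,portS [[-0.21, 0.29], [-0.04, -0.67], [-0.71, 2.78]] [-58.3 -27.6  46.1] [ 0.2  0.2 -3.5] [-0.06  0.28 -0.01]
```

arm_command([
  [[-0.1,0,0.0],0],
  [[-0.2,0,0.01],0],
  [[-0.25,0,0.02],0],
  [[-0.25,0,0.02],0],
  [[-0.25,0,0.02],0],
  [[-0.25,0,0.02],0],
  [[-0.25,0,0.02],0],
  [[-0.25,0,0.02],0],
])

```text
time: 15.1
ee_pos: [559.2, -8.1, 46.0]
orientation: [-3.141, -0.0, 0.044]
contact_force: [-0.4, 0.2, -3.3]
finger_gap: 0.502
grip_force: 20.0
```

```bash
python3 -c "
from h import *
caps()"
```

```text
capS,capT,portS [[0.03, -0.11], [-0.03, 0.05], [-0.1, 0.15]] [-60.7 -27.5  46. ] [ 0.2 -0.2 -4. ] [-0.    0.29 -0.03]
```

arm_command([
  [[0,0,0.03],0],
  [[0.02,0,0.06],0],
  [[0.03,0,0.08],0],
  [[0.03,0,0.08],0],
  [[0.03,0,0.08],0],
  [[0.03,0,0.08],0],
  [[0.03,0,0.08],0],
  [[0.03,0,0.08],0],
])

```text
time: 15.92
ee_pos: [559.4, -8.1, 45.6]
orientation: [-3.141, 0.0, 0.043]
contact_force: [-2.3, -0.7, 5.5]
finger_gap: 0.5
grip_force: 20.0
```

```bash
python3 -c "
from h import *
caps()"
```

```text
capS,capT,portS [[0.03, -0.11], [-0.02, 0.05], [-0.11, 0.17]] [-60.6 -27.6  45.6] [-3.2 -0.1  5.7] [0.15 1.02 0.  ]
```

arm_command([
  [[0,0,0],0],
  [[0,0,0],0],
  [[0,0,0],0],
  [[0,0,0],0],
  [[0,0,0],0],
  [[0,0,0],0],
  [[0,0,0],0],
  [[0,0,0],0],
], claw=0.7)

```text
time: 16.73
ee_pos: [559.5, -8.1, 45.1]
orientation: [-3.142, -0.0, 0.043]
contact_force: [-0.9, -0.3, 0.3]
finger_gap: 0.696
grip_force: 0.0
```

```bash
python3 -c "
from h import *
caps();print(status.sense()['finger_gap'])"
```

```text
capS,capT,portS [[0.03, -0.1], [-0.03, 0.02], [-0.11, 0.14]] [-60.5 -27.6  45.2] [-0.1 -0.4  0.2] [-0.06  0.15  0.04]
0.6978047297160238
```

arm_command([
  [[-0.2,0,-1],0],
  [[-0.4,0,-3],0],
  [[-1,0,-6],0],
  [[-2,-1,-9],0],
  [[-3,-2,-10],0],
  [[-4,-4,-10],0],
  [[-5,-6,-10],0],
  [[-5,-8,-10],0],
])

```text
time: 17.55
ee_pos: [503.9, 70.0, 145.9]
orientation: [-3.14, 0.001, 0.042]
contact_force: [-0.6, 0.3, 0.1]
finger_gap: 0.698
grip_force: 0.0
```

```bash
python3 -c "
from h import *
caps()
crop('top',222,165,90,75,8,'t6.png')"
```

```text
capS,capT,portS [[0.01, 0.01], [0.01, 0.01], [-0.07, 0.06]] [-110.6   54.1  145.7] [-0.1 -0.3 -1. ] [-0.04  0.19  0.02]
```

View pics/t6.png

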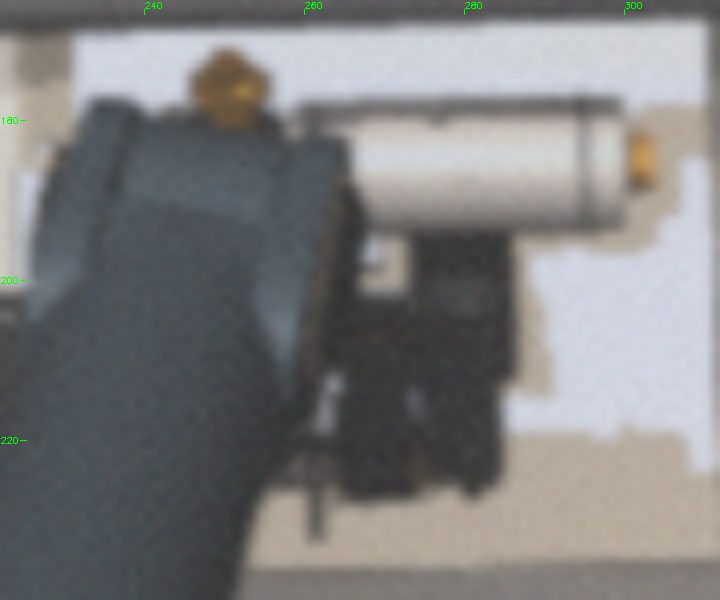

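The chock's toe touches the housing's low side and the housing has not moved; the end cap is within 0.01 px of its start. Now for the stop tab.

```bash
python3 -c "
from h import *
print(to(b2w(-48,55,52),BY),to(b2w(-98,55,56),BY))"
```

```text
(array([ 6.24, -0.23,  9.37]), np.float64(0.1)) (array([ 1.24, -0.24,  8.97]), np.float64(0.1))
```

arm_command([
  [[3,-0.2,0],0],
  [[6.2,-0.2,0],0],
  [[6.2,-0.2,0],0],
  [[6.2,-0.2,3],0],
  [[6.2,-0.2,6],0],
  [[6.2,-0.2,8],0],
  [[6.2,-0.2,9.3],0],
  [[6.2,-0.2,9.3],0],
])

```text
time: 18.42
ee_pos: [566.1, 72.9, 49.9]
orientation: [3.14, 0.005, 0.042]
contact_force: [0.8, 0.8, -0.1]
finger_gap: 0.7
grip_force: 0.0
```

arm_command([
  [[0,0,0],0],
  [[0,0,0],0],
  [[0,0,0],0],
  [[0,0,0],0],
  [[0,0,0],0],
  [[0,0,0],0],
  [[0,0,0],0],
  [[0,0,0],0],
], claw=0.05, newtons=25)

```text
time: 19.08
ee_pos: [567.9, 74.8, 52.3]
orientation: [-3.141, -0.0, 0.044]
contact_force: [-0.7, 4.5, 0.3]
finger_gap: 0.18
grip_force: 25.0
```

```bash
python3 -c "
from h import *
caps()"
```

```text
capS,capT,portS [[0.04, -0.01], [0.0, 0.03], [-0.11, 0.06]] [-48.4  54.9  52.3] [-0.4  1.3  2. ] [ 0.21  0.29 -0.01]
```

arm_command([
  [[-0.6,0,0.05],0],
  [[-1.3,0,0.11],0],
  [[-2,0,0.17],0],
  [[-2.7,0,0.23],0],
  [[-3.4,0,0.3],0],
  [[-4.1,0,0.36],0],
  [[-4.7,0,0.41],0],
  [[-5.1,0,0.45],0],
])

```text
time: 19.9
ee_pos: [518.0, 72.7, 48.0]
orientation: [-3.141, -0.005, 0.044]
contact_force: [12.8, 4.4, -9.4]
finger_gap: 0.178
grip_force: 25.0
```

```bash
python3 -c "
from h import *
caps()"
```

```text
capS,capT,portS [[0.23, -0.35], [0.02, 0.35], [0.44, -1.05]] [-98.3  55.   48. ] [ 5.8  4.3 -2.1] [ 0.93 -1.14 -0.05]
```

arm_command([
  [[-0.1,0,0],0],
  [[-0.2,0,0],0],
  [[-0.3,0,0.02],0],
  [[-0.3,0,0.02],0],
  [[-0.3,0,0.02],0],
  [[-0.3,0,0.02],0],
  [[-0.3,0,0.02],0],
  [[-0.3,0,0.02],0],
])

```text
time: 20.72
ee_pos: [518.0, 72.7, 48.0]
orientation: [3.141, -0.009, 0.044]
contact_force: [12.1, 4.1, -9.1]
finger_gap: 0.182
grip_force: 25.0
```

```bash
python3 -c "
from h import *
caps()"
```

```text
capS,capT,portS [[0.24, -0.34], [0.05, 0.35], [0.44, -1.07]] [-98.4  55.   48. ] [12.7  4.3 -8.4] [ 0.97 -2.36 -0.03]
```

The stop is drawn back 50.0 mm, hard at its end, and the housing has settled about 1 mm onto the chock. Releasing and rising.

arm_command([
  [[0.2,0,0],0],
  [[0.2,0,0],0],
  [[0.2,0,0],0],
  [[0.2,0,0],0],
  [[0.2,0,0],0],
  [[0.2,0,0],0],
  [[0.2,0,0],0],
  [[0.2,0,0],0],
], claw=0.6)

```text
time: 21.53
ee_pos: [515.8, 72.0, 47.5]
orientation: [-3.141, 0.0, 0.043]
contact_force: [-0.4, -0.8, -0.1]
finger_gap: 0.582
grip_force: 0.0
```

arm_command([
  [[0,0,-3],0],
  [[0,0,-6],0],
  [[0,0,-9],0],
  [[0,0,-12],0],
  [[0,0,-15],0],
  [[0,0,-15],0],
  [[0,0,-15],0],
  [[0,0,-15],0],
])

```text
time: 22.2
ee_pos: [515.3, 72.3, 197.0]
orientation: [-3.141, 0.001, 0.044]
contact_force: [-0.0, -0.2, 0.1]
finger_gap: 0.6
grip_force: 0.0
```

```bash
python3 - <<'E'
from h import *
caps();s=status.sense();print(s['q'].round(3),s['ee_pos'],s['orientation'])
f=vision.grab_frame("scene");t=vision.grab_frame("top")
cv2.imwrite("pics/scene7.png",f[...,::-1]);cv2.imwrite("pics/top7.png",t[...,::-1])
E
```

```text
capS,capT,portS [[0.24, -0.34], [0.04, 0.35], [0.43, -1.08]] [-101.4   54.4  196.2] [ 0.4  0.8 -0.2] [-0.04  0.19  0.01]
[-0.9    0.336  0.851  1.978 -0.306  0.962 -1.425] [515.02616987  72.05780085 196.20226804] [3.14082476e+00 2.54602227e-03 4.35496738e-02]
```

The documented rows only turn about the tool's z, so a lean may not be possible. I'll check once, with a tiny, harmless value in free air, whether a three-number turn is accepted.

arm_command([
  [[0,0,0],[0,2,0]],
  [[0,0,0],[0,2,0]],
  [[0,0,0],[0,2,0]],
  [[0,0,0],[0,2,0]],
  [[0,0,0],[0,2,0]],
  [[0,0,0],[0,2,0]],
  [[0,0,0],[0,2,0]],
  [[0,0,0],[0,2,0]],
])

```text
validation failed for argument at $.co...
```

```bash
python3 - <<'E'
from h import *
s=status.sense();print(s['time'],s['orientation'],s['ee_pos'])
t=cv2.imread("pics/top7.png");f=cv2.imread("pics/scene7.png")
a=cv2.resize(t[160:240,215:315],(500,400),interpolation=2);b=cv2.resize(f[235:285,280:345],(650,500),interpolation=2)[:,:]
u=lambda i:cv2.convertScaleAbs(i,alpha=1.3,beta=15)
g=np.zeros((600,800,3),np.uint8);h1=cv2.resize(u(t[165:215,218:268]),(400,400),interpolation=2);h2=cv2.resize(u(f[232:282,288:338]),(400,400),interpolation=2)
cv2.imwrite("pics/ptr7.png",np.hstack([h1,h2]))
E
```

```text
22.45 [3.14082187e+00 1.95297631e-03 4.32749141e-02] [515.35090889  71.96135149 196.46508077]
```

View pics/ptr7.png

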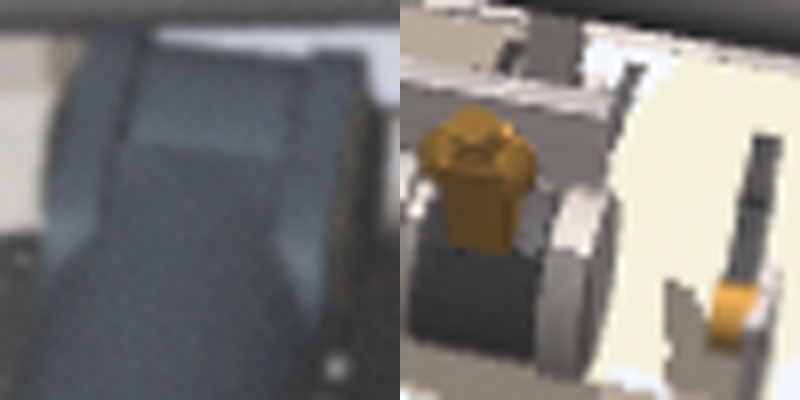

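The picture shows the port still leaning to +x with its pin head at scene (297.7,250.7), and the pointer unchanged with its tip at (334,249). The three-number turn was refused, so the tool stays vertical. That rules out pinching the pin straight away because the rail is in the way. The plan is to rub the collar's −x shoulder with closed fingertips until the port is just past upright, then pinch the pin from the −x side of the rail. I have used up my picture views, so I work by numbers from here.

```bash
python3 - <<'E'
from h import *
t=cv2.imread("pics/top0.png");f=cv2.imread("pics/scene7.png")
g=t[186:192].mean(2).mean(0);print("top0 row186-192 cols 238..302",[(x,int(g[x])) for x in list(range(238,264))+list(range(294,304))])
def brass(I,x0,y0,x1,y1):
    p=I[y0:y1,x0:x1].astype(float);m=((p[...,2]-p[...,0])>25).astype(np.uint8);yy,xx=np.where(m);print("brass x",xx.min()+x0,xx.max()+x0,"y",yy.min()+y0,yy.max()+y0,"cols by row",[(y+y0,int(xx[yy==y].min()+x0),int(xx[yy==y].max()+x0)) for y in range(m.shape[0]) if (yy==y).any()])
brass(t,240,165,262,190);brass(f,286,238,312,275)
for y in(40,58,76,90,-100):
    print(y,[proj("top",b2w(20-r*np.sin(.6),y,54+r*np.cos(.6)))[0].round(1).tolist() for r in(25.5,)])
E
```

```text
top0 row186-192 cols 238..302 [(238, 143), (239, 142), (240, 139), (241, 131), (242, 122), (243, 119), (244, 114), (245, 87), (246, 61), (247, 55), (248, 55), (249, 56), (250, 55), (251, 56), (252, 56), (253, 55), (254, 56), (255, 57), (256, 65), (257, 90), (258, 104), (259, 108), (260, 100), (261, 90), (262, 100), (263, 110), (294, 95), (295, 90), (296, 102), (297, 110), (298, 107), (299, 103), (300, 92), (301, 86), (302, 91), (303, 99)]
brass x 247 254 y 172 182 cols by row [(172, 250, 251), (173, 249, 251), (174, 248, 253), (175, 247, 254), (176, 247, 254), (177, 247, 253), (178, 248, 252), (179, 249, 252), (180, 249, 252), (181, 249, 251), (182, 249, 252)]
brass x 290 304 y 245 263 cols by row [(245, 296, 298), (246, 294, 299), (247, 293, 301), (248, 291, 301), (249, 291, 303), (250, 290, 304), (251, 290, 304), (252, 290, 304), (253, 291, 304), (254, 292, 304), (255, 293, 303), (256, 293, 302), (257, 294, 302), (258, 294, 302), (259, 294, 302), (260, 294, 302), (261, 294, 301), (262, 295, 301), (263, 299, 301)]
40 [[258.1, 187.9]]
58 [[252.6, 188.0]]
76 [[247.0, 188.2]]
90 [[242.7, 188.3]]
-100 [[301.4, 186.8]]
```

```bash
python3 -c "
from h import *
print(to(b2w(-20,62.5,105),BY))"
```

```text
(array([ 8.12, -0.83,  9.13]), np.float64(-0.0))
```

arm_command([
  [[3,-0.8,0],0],
  [[6,-0.8,2],0],
  [[8,-0.8,4],0],
  [[8,-0.8,7],0],
  [[8,-0.8,9],0],
  [[8,-0.8,9],0],
  [[8,-0.8,9],0],
  [[8,-0.8,9],0],
], claw=0, newtons=5)

```text
time: 23.12
ee_pos: [596.2, 83.3, 108.4]
orientation: [3.142, -0.001, 0.043]
contact_force: [0.9, -0.3, 0.6]
finger_gap: 0.077
grip_force: 0.0
```

```bash
python3 -c "
from h import *
caps();print(to(b2w(-2,62.5,96),BY))"
```

```text
capS,capT,portS [[0.24, -0.39], [0.03, 0.39], [0.53, -0.1]] [-19.5  62.5 109.1] [-0.1  0.4  0.1] [-0.07  0.17 -0.01]
(array([1.75, 0.  , 1.32]), np.float64(-0.0))
```

arm_command([
  [[0.6,0,0.4],0],
  [[1.2,0,0.8],0],
  [[1.8,0,1.2],0],
  [[1.8,0,1.4],0],
  [[1.8,0,1.5],0],
  [[1.8,0,1.6],0],
  [[1.8,0,1.6],0],
  [[1.8,0,1.6],0],
])

```text
time: 23.93
ee_pos: [613.4, 84.3, 91.4]
orientation: [-3.142, 0.0, 0.043]
contact_force: [-0.0, 0.1, -0.0]
finger_gap: 0.006
grip_force: 0.0
```

```bash
python3 -c "
from h import *
caps()"
```

```text
capS,capT,portS [[0.23, -0.33], [0.0, 0.4], [0.29, 0.0]] [-2.5 62.5 91.6] [-0.4 -1.3  0.1] [-0.05  0.18  0.02]
```

arm_command([
  [[0,0,0.05],0],
  [[0,0,0.1],0],
  [[0,0,0.15],0],
  [[0,0,0.2],0],
  [[0,0,0.2],0],
  [[0,0,0.2],0],
  [[0,0,0.2],0],
  [[0,0,0.2],0],
])

```text
time: 24.75
ee_pos: [613.7, 84.4, 90.3]
orientation: [-3.141, -0.0, 0.043]
contact_force: [-1.6, -0.2, 6.5]
finger_gap: 0.005
grip_force: 3.2
```

```bash
python3 -c "
from h import *
caps()"
```

```text
capS,capT,portS [[0.24, -0.29], [0.0, 0.36], [0.36, -0.07]] [-2.3 62.4 90.3] [-2.4  0.8  6. ] [-0.05  0.62 -0.01]
```

Light contact at the predicted collar height (6 N), with the housing steady. Stroking along the collar arc.

arm_command([
  [[-0.14,0,0.08],0],
  [[-0.28,0,0.17],0],
  [[-0.39,0,0.24],0],
  [[-0.49,0,0.32],0],
  [[-0.58,0,0.4],0],
  [[-0.67,0,0.49],0],
  [[-0.76,0,0.58],0],
  [[-0.76,0,0.58],0],
])

```text
time: 25.57
ee_pos: [605.4, 84.0, 83.6]
orientation: [-3.141, 0.001, 0.043]
contact_force: [-2.0, -0.1, 5.0]
finger_gap: 0.007
grip_force: 2.6
```

```bash
python3 -c "
from h import *
caps()
f=vision.grab_frame('scene');cv2.imwrite('pics/scene8.png',f[...,::-1])
p=f[235:275,286:312].astype(float);m=((p[...,0]-p[...,2])>25);yy,xx=np.where(m);print([(y+235,int(xx[yy==y].min()+286),int(xx[yy==y].max()+286)) for y in range(40) if (yy==y).any()])"
```

```text
capS,capT,portS [[0.03, -0.01], [0.0, 0.02], [2.55, -4.36]] [-10.4  62.4  83.6] [-2.5  0.3  4.8] [-0.07  0.64  0.04]
[(236, 299, 300), (237, 298, 300), (238, 298, 303), (239, 298, 303), (240, 295, 304), (241, 294, 305), (242, 293, 306), (243, 293, 307), (244, 293, 307), (245, 294, 307), (246, 295, 307), (247, 296, 306), (248, 296, 304), (249, 296, 304), (250, 296, 304), (251, 295, 303), (252, 295, 303), (253, 295, 303), (254, 295, 303), (255, 295, 303), (256, 295, 303), (257, 295, 302), (258, 295, 302), (259, 300, 302)]
```

One stroke brought the port nearly upright (pin row 251 → 243.5). Lifting for a second stroke.

arm_command([
  [[-0.3,0,-0.5],0],
  [[0,0,-1.3],0],
  [[0.64,0,-1.3],0],
  [[0.64,0,-1.3],0],
  [[0.64,0,-1.0],0],
  [[0.64,0,-0.8],0],
  [[0.64,0,-0.62],0],
  [[0.64,0,-0.62],0],
])

```text
time: 26.43
ee_pos: [611.7, 84.3, 89.0]
orientation: [3.141, 0.001, 0.043]
contact_force: [-0.8, 0.5, -0.0]
finger_gap: 0.007
grip_force: 0.2
```

```bash
python3 -c "
from h import *
caps()"
```

```text
capS,capT,portS [[-0.11, 0.21], [-0.03, -0.41], [2.06, -4.18]] [-3.9 62.4 89.6] [ 0.6 -0.2 -0.1] [-0.04  0.16 -0.01]
```

```bash
python3 -c "
from h import *
caps();caps();caps()"
```

```text
capS,capT,portS [[-0.11, 0.22], [-0.0, -0.46], [2.03, -4.14]] [-3.7 62.4 89.9] [-0.3 -0.6  0.4] [-0.05  0.2  -0.01]
capS,capT,portS [[-0.1, 0.19], [-0.01, -0.45], [2.03, -4.13]] [-3.7 62.4 89.9] [-0.1 -0.8 -0.3] [-0.04  0.23 -0.02]
capS,capT,portS [[-0.11, 0.2], [0.01, -0.44], [2.02, -4.11]] [-3.7 62.4 89.9] [-0.4  0.8 -0.2] [-0.05  0.2  -0.01]
```

arm_command([
  [[-0.3,0,-0.2],0],
  [[-0.6,0,-0.8],0],
  [[-1,0,-1.5],0],
  [[-1,0,-1.5],0],
  [[-1,0,-1.5],0],
  [[-1,0,-1.5],0],
  [[-1,0,-1.5],0],
  [[-1,0,-1.5],0],
])

```text
time: 27.7
ee_pos: [602.3, 84.0, 104.7]
orientation: [3.142, 0.0, 0.044]
contact_force: [-0.1, -0.2, -0.5]
finger_gap: 0.007
grip_force: 0.0
```

```bash
cat >> h.py <<'E'
def rowedges():
    "scene: lower edge of housing against board at several columns, now vs start"
    a=cv2.cvtColor(cv2.imread("pics/scene7.png"),cv2.COLOR_BGR2GRAY);b=cv2.cvtColor(vision.grab_frame("scene"),cv2.COLOR_RGB2GRAY);o=[]
    for x0,y0,w,h in((226,240,24,30),(250,250,24,30),(302,258,18,26)):
        A,B=(i[y0:y0+h,x0:x0+w] for i in(a,b));t=A[5:-5,3:-3];r=cv2.matchTemplate(B,t,cv2.TM_CCOEFF_NORMED);_,v,_,(px,py)=cv2.minMaxLoc(r)
        c=r[:,px]; s=0
        if 0<py<len(c)-1: s=.5*(c[py-1]-c[py+1])/(c[py-1]-2*c[py]+c[py+1])
        o.append((px-3,round(py+s-5,2),round(float(v),2)))
    print("housing vs scene7 (left,mid,right end)",o)
E
python3 -c "
from h import *
caps();rowedges()"
```

```text
capS,capT,portS [[0.24, -0.35], [0.03, 0.36], [2.79, -4.08]] [-13.7  62.4 104.7] [ 0.3 -0.9  0.4] [-0.08  0.14  0.03]
housing vs scene7 (left,mid,right end) [(0, np.float32(0.09), 0.98), (0, np.float32(-0.18), 0.92), (0, np.float32(0.28), 0.79)]
```

```bash
cat >> h.py <<'E'
AX=18.8;PY=62.5
def pinfit():
    f=vision.grab_frame('scene');p=f[230:285,280:315].astype(float);m=((p[...,0]-p[...,2])>25);yy,xx=np.where(m)
    W=[(y+230,int(xx[yy==y].min()+280),int(xx[yy==y].max()+280)) for y in range(55) if (yy==y).any()]
    wm=max(w[2]-w[1] for w in W);r=[w[0] for w in W if w[2]-w[1]>=wm-1]
    print("top row",W[0],"bottom",W[-1],"wide rows",r[0],r[-1],"w",wm,"cols",[w[1:] for w in W if w[0]==r[0]])
E
python3 - <<'E'
from h import *
pinfit()
for L in(-.3,-.2,-.1,0,.1,.2,.3,.5,.6,.7,.8,.9):
    P=lambda r:b2w(AX-r*np.sin(L),PY,54+r*np.cos(L));print(L,[np.r_[proj("scene",P(r))[0],proj("top",P(r))[0]].round(1).tolist() for r in(26,58,77)])
E
```

```text
top row (235, 300, 302) bottom (258, 298, 302) wide rows 243 245 w 14 cols [(293, 307)]
-0.3 [[297.9, 258.6, 251.0, 181.5], [297.1, 251.1, 250.4, 176.1], [296.6, 246.4, 250.1, 172.8]]
-0.2 [[298.2, 257.7, 251.0, 182.2], [297.7, 249.0, 250.4, 177.7], [297.5, 243.6, 250.1, 174.9]]
-0.1 [[298.5, 256.8, 251.0, 182.9], [298.4, 247.0, 250.4, 179.4], [298.3, 241.0, 250.1, 177.2]]
0 [[298.8, 256.0, 251.0, 183.7], [299.0, 245.3, 250.4, 181.1], [299.2, 238.7, 250.1, 179.5]]
0.1 [[299.1, 255.3, 251.1, 184.5], [299.7, 243.7, 250.5, 182.9], [300.0, 236.7, 250.1, 181.9]]
0.2 [[299.3, 254.7, 251.1, 185.3], [300.3, 242.4, 250.5, 184.7], [300.9, 234.9, 250.2, 184.3]]
0.3 [[299.6, 254.2, 251.1, 186.1], [300.9, 241.3, 250.6, 186.5], [301.6, 233.5, 250.2, 186.8]]
0.5 [[300.1, 253.5, 251.1, 187.7], [302.0, 239.9, 250.7, 190.1], [303.1, 231.7, 250.4, 191.6]]
0.6 [[300.3, 253.3, 251.2, 188.5], [302.5, 239.6, 250.8, 191.9], [303.7, 231.3, 250.5, 194.0]]
0.7 [[300.5, 253.2, 251.2, 189.2], [302.9, 239.5, 250.9, 193.6], [304.3, 231.3, 250.6, 196.2]]
0.8 [[300.7, 253.3, 251.3, 189.9], [303.3, 239.6, 251.0, 195.2], [304.8, 231.6, 250.8, 198.4]]
0.9 [[300.9, 253.4, 251.3, 190.6], [303.7, 240.0, 251.0, 196.7], [305.3, 232.2, 250.9, 200.3]]
```

The port is now about 0.1 rad past upright to −x. One more short stroke, then the pin should be within pinching reach.

arm_command([
  [[0.3,0,0.6],0],
  [[0.5,0,1.2],0],
  [[0.6,0,1.6],0],
  [[0.6,0,1.7],0],
  [[0.6,0,1.8],0],
  [[0.6,0,1.87],0],
  [[0.6,0,1.9],0],
  [[0.6,0,1.9],0],
])

```text
time: 28.62
ee_pos: [608.3, 84.1, 86.0]
orientation: [-3.141, 0.0, 0.043]
contact_force: [-0.9, -0.0, 1.6]
finger_gap: 0.005
grip_force: 0.8
```

```bash
python3 -c "
from h import *
caps();pinfit()"
```

```text
capS,capT,portS [[-0.01, 0.06], [-0.02, -0.12], [2.34, -4.35]] [-7.7 62.4 86. ] [-1.4  0.1  1.2] [-0.04  0.37  0.03]
top row (230, 283, 283) bottom (259, 298, 302) wide rows 243 246 w 14 cols [(293, 306)]
```

arm_command([
  [[-0.1,0,0.1],0],
  [[-0.2,0,0.21],0],
  [[-0.27,0,0.29],0],
  [[-0.34,0,0.37],0],
  [[-0.4,0,0.45],0],
  [[-0.46,0,0.54],0],
  [[-0.53,0,0.65],0],
  [[-0.58,0,0.75],0],
])

```text
time: 29.48
ee_pos: [602.2, 83.9, 78.7]
orientation: [-3.141, 0.0, 0.043]
contact_force: [-2.7, -0.2, 4.0]
finger_gap: 0.008
grip_force: 2.0
```

```bash
python3 -c "
from h import *
caps();pinfit()"
```

```text
capS,capT,portS [[-0.02, 0.1], [-0.02, -0.09], [2.73, -4.01]] [-13.8  62.4  78.3] [-2.2  0.2  3.4] [-0.03  0.69 -0.05]
top row (232, 297, 297) bottom (258, 297, 302) wide rows 235 237 w 16 cols [(299, 314)]
```

arm_command([
  [[-0.4,0,-0.2],0],
  [[-1.2,0,-0.5],0],
  [[-2.4,0,-1.5],0],
  [[-2.4,0,-2.5],0],
  [[-2.4,0,-2.5],0],
  [[-2.4,0,-2.5],0],
  [[-2.4,0,-2.5],0],
  [[-2.4,0,-2.5],0],
], claw=0.6)

```text
time: 30.35
ee_pos: [578.7, 83.0, 103.0]
orientation: [3.141, 0.0, 0.044]
contact_force: [0.2, -0.8, -0.3]
finger_gap: 0.524
grip_force: 0.0
```

```bash
python3 - <<'E'
from h import *
caps();pinfit()
f=vision.grab_frame("scene");p=f[228:262,286:318].astype(int);d=p[...,0]-p[...,2]
for y in range(0,34): print(y+228,"".join("#" if v>25 else("+" if v>12 else ".") for v in d[y]))
E
```

```text
capS,capT,portS [[0.23, -0.35], [0.05, 0.36], [3.68, -6.38]] [-37.5  62.4 103. ] [-0.2 -0.5 -0.3] [-0.06  0.15 -0.03]
top row (233, 300, 300) bottom (257, 297, 302) wide rows 240 244 w 14 cols [(294, 307)]
228 ................................
229 ................................
230 ................................
231 +++.............................
232 ..........+.....................
233 ..........++++#++...............
234 .............######.............
235 ............++#####......+++....
236 .............#######......+++...
237 ............+######+............
238 .........+##########+...........
239 .........############...........
240 ........##############..........
241 ........###############.........
242 ........###############.........
243 ........+##############.........
244 .........##############.........
245 ..........############+.........
246 ..........###########+........+.
247 ..........#########+............
248 ..........#########+............
249 ..........#########+............
250 ..........#########+.........+++
251 ..........#########.........++++
252 ..........#########.........++++
253 ..+...+...#########.........++++
254 +++.......#########.........++++
255 +++......+########+.........++++
256 +++......+########...........+++
257 ++..+......######+...........+++
258 +..++...........+............+++
259 ...+.........................+++
260 ...+..........................++
261 ..+.....................++...+++
```

The port leans about 0.25 rad to −x and the pin is reachable. Moving in around it and pinching lightly.

arm_command([
  [[0.8,0,-0.25],0],
  [[1.6,0,-0.25],0],
  [[2.4,0,-0.25],0],
  [[3.0,0,-0.25],0],
  [[3.5,0,-0.25],0],
  [[3.5,0,-0.25],0],
  [[3.5,0,-0.25],0],
  [[3.5,0,-0.25],0],
])

```text
time: 31.27
ee_pos: [613.2, 84.2, 105.7]
orientation: [-3.142, 0.001, 0.043]
contact_force: [-0.4, -0.2, -1.2]
finger_gap: 0.601
grip_force: 0.0
```

arm_command([
  [[0,0,0],0],
  [[0,0,0],0],
  [[0,0,0],0],
  [[0,0,0],0],
  [[0,0,0],0],
  [[0,0,0],0],
  [[0,0,0],0],
  [[0,0,0],0],
], claw=0.3, newtons=5)

```text
time: 31.93
ee_pos: [613.4, 85.0, 105.9]
orientation: [-3.141, 0.0, 0.044]
contact_force: [-0.8, 1.6, 0.5]
finger_gap: 0.383
grip_force: 5.0
```

```bash
python3 -c "
from h import *
caps();pinfit()"
```

```text
capS,capT,portS [[0.07, -0.1], [0.0, 0.35], [3.21, -5.79]] [ -2.5  63.  105.9] [-0.1  2.7  0.9] [0.57 0.31 0.03]
top row (234, 300, 304) bottom (257, 297, 302) wide rows 240 244 w 13 cols [(294, 306)]
```

```bash
python3 - <<'E'
from h import *
t=cv2.imread("pics/top0.png").astype(int)
for y in range(179,202): print(y," ".join("%3d"%v for v in t[y,222:238].mean(1)),"  r-b"," ".join("%3d"%v for v in (t[y,224:234,2]-t[y,224:234,0])))
s=cv2.imread("pics/scene0.png").astype(int)
for y in range(244,276): print(y," ".join("%3d"%v for v in s[y,322:342].mean(1)))
# predicted top/scene pixel of pointer tip face corners
for L in(.6,.7,.8,.9):
    u=np.array([-np.sin(L),np.cos(L)]);n=np.array([u[1],-u[0]])*4 # +x side normal
    q=lambda r,k,y:b2w(20+r*u[0]+k*n[0],135+y,54+r*u[1]+k*n[1])
    print(L,"top: tip upper(+x) edge",proj("top",q(52,1,0))[0].round(1),"tip lower edge",proj("top",q(52,-1,0))[0].round(1),"scene",proj("scene",q(52,1,0))[0].round(1),proj("scene",q(52,-1,0))[0].round(1))
E
```

```text
179 137 133 124 112 111 109 109 110 114 127 132 139 137 135 136 138   r-b  14  17  18  17  16  18  12   1  -5  -5
180 137 132 123 113 110 109 108 107 109 115 117 116 117 118 117 118   r-b  15  18  17  16  17  16  17  12  11   8
181 137 133 123 111 106 105 104 105 107 111 110 110 110 108 109 110   r-b  12  16  15  14  13  16  17  17  17  15
182 137 131 124 113 108 104  98  97  96 102 108 108 108 108 112 110   r-b  12  16  10   6  11  16  17  18  17  17
183 141 133 124 112 113 116 102  85  84  89 102 109 108 109 111 111   r-b  14  16   9   5  13  28  30  28  20  15
184 137 134 125 116 117 118 103  88  83  85  96 106 110 111 110 111   r-b  12  13   9  14  34  56  58  40  23  18
185 133 129 123 120 119 115 101  87  81  80  93 107 113 116 120 121   r-b   9   9  10  23  45  59  59  40  22  16
186 134 126 127 129 129 120  93  69  67  72  92 107 113 121 136 136   r-b   0   0   5  17  30  31  33  29  20  18
187 135 124 130 142 138 121  85  62  57  66  90 107 112 120 134 141   r-b  -5  -9  -5   2   5   8  15  19  19  17
188 134 124 133 142 141 125  91  61  49  60  88 105 112 115 127 141   r-b 
[... 3929 characters left out ...]
 162 173 173 174 174 173 150
273 114 114 114 109  80  59  63  65  70  81  81  70 108 170 173 173 174 174 168 144
274 114 113 113 108  70  40  42  47  49  62  59  55 108 169 173 174 173 173 157 122
275 114 114 113 109  77  61  50  43  50  62  59  58 116 173 173 173 173 172 150 109
0.6 top: tip upper(+x) edge [228.  190.3] tip lower edge [228.2 192.6] scene [333.  248.2] [333.5 247.8]
0.7 top: tip upper(+x) edge [228.1 191.8] tip lower edge [228.3 194.1] scene [333.3 247.9] [333.7 247.9]
0.8 top: tip upper(+x) edge [228.2 193.3] tip lower edge [228.4 195.5] scene [333.6 247.8] [333.9 248.2]
0.9 top: tip upper(+x) edge [228.4 194.7] tip lower edge [228.6 196.7] scene [333.8 248. ] [334.1 248.7]
```

```bash
python3 - <<'E'
from h import *
t=cv2.imread("pics/top0.png").astype(int)
for c in(270,285): print(c,[(y,int(t[y,c-3:c+4].mean())) for y in list(range(170,185))+list(range(190,204))])
for by in(0,-45):
    r=[proj("top",b2w(20-28*np.sin(a),by,54+28*np.cos(a)))[0] for a in np.linspace(-2,2,81)];r=np.array(r);print(by,r[r[:,1].argmin()].round(1),r[r[:,1].argmax()].round(1))
# board high/low edges in top: low edge row at x=-140
print(proj("top",b2w(-140,0,11.75)).round(1),proj("top",b2w(140,-100,36.25)).round(1),proj("top",b2w(50,0,191)).round(1))
print([(y,int(t[y,258:278].mean())) for y in range(152,172)],[(y,int(t[y,285:300].mean())) for y in range(144,160)])
# scene: housing extremes at by -45
s=cv2.imread("pics/scene0.png").astype(int)
r=np.array([proj("scene",b2w(20-28*np.sin(a),-30,54+28*np.cos(a)))[0] for a in np.linspace(-3,3,121)]);print("scene",r[r[:,1].argmin()].round(1),r[r[:,1].argmax()].round(1))
c=int(r[:,0].mean());print(c,[(y,int(s[y,c-1:c+2].mean())) for y in range(238,276)])
E
```

```text
270 [(170, 143), (171, 144), (172, 144), (173, 144), (174, 144), (175, 144), (176, 132), (177, 98), (178, 75), (179, 86), (180, 115), (181, 129), (182, 136), (183, 141), (184, 144), (190, 100), (191, 88), (192, 76), (193, 69), (194, 86), (195, 113), (196, 121), (197, 117), (198, 103), (199, 108), (200, 124), (201, 141), (202, 146), (203, 146)]
285 [(170, 143), (171, 143), (172, 144), (173, 143), (174, 145), (175, 142), (176, 128), (177, 88), (178, 71), (179, 89), (180, 118), (181, 130), (182, 137), (183, 141), (184, 143), (190, 97), (191, 86), (192, 74), (193, 68), (194, 84), (195, 107), (196, 123), (197, 141), (198, 146), (199, 146), (200, 146), (201, 146), (202, 147), (203, 146)]
0 [270.3 176.4] [270.8 193.5]
-45 [284.1 176. ] [284.5 193.1]
[[271.9 235.2]] [[299.6 151. ]] [[269.4 163.7]]
[(152, 138), (153, 142), (154, 144), (155, 144), (156, 144), (157, 144), (158, 145), (159, 142), (160, 127), (161, 83), (162, 60), (163, 62), (164, 64), (165, 57), (166, 52), (167, 62), (168, 100), (169, 135), (170, 143), (171, 144)] [(144, 132), (145, 134), (146, 134), (147, 133), (148, 134), (149, 135), (150, 135), (151, 134), (152, 132), (153, 140), (154, 144), (155, 144), (156, 144), (157, 144), (158, 143), (159, 132)]
scene [262.  245.6] [257.8 269.3]
259 [(238, 174), (239, 174), (240, 174), (241, 174), (242, 174), (243, 174), (244, 174), (245, 160), (246, 133), (247, 145), (248, 152), (249, 154), (250, 158), (251, 160), (252, 159), (253, 158), (254, 95), (255, 92), (256, 93), (257, 90), (258, 87), (259, 84), (260, 82), (261, 79), (262, 76), (263, 72), (264, 69), (265, 64), (266, 62), (267, 58), (268, 56), (269, 54), (270, 72), (271, 84), (272, 84), (273, 85), (274, 91), (275, 130)]
```

The pinch is good (33.3 mm over the pin). I estimate the pointer at about 0.74 rad, so I'm driving the pin along its arc from 0.25 to 0.74 rad.

arm_command([
  [[-0.28,-0.05,0.08],0],
  [[-0.55,-0.05,0.17],0],
  [[-0.82,-0.05,0.28],0],
  [[-1.09,-0.05,0.4],0],
  [[-1.35,-0.05,0.54],0],
  [[-1.6,-0.05,0.68],0],
  [[-1.84,-0.05,0.84],0],
  [[-2.07,-0.05,1.0],0],
])

```text
time: 32.8
ee_pos: [592.6, 84.0, 95.7]
orientation: [-3.142, -0.0, 0.044]
contact_force: [1.7, 1.7, -0.1]
finger_gap: 0.376
grip_force: 5.0
```

```bash
python3 -c "
from h import *
caps();pinfit()"
```

```text
capS,capT,portS [[0.16, -0.16], [0.02, 0.27], [4.8, -6.83]] [-23.7  62.9  95.5] [ 0.3  1.9 -2. ] [0.47 0.11 0.03]
top row (233, 301, 304) bottom (255, 301, 303) wide rows 238 242 w 13 cols [(296, 309)]
```

arm_command([
  [[-0.2,0,0.15],0],
  [[-0.4,0,0.32],0],
  [[-0.4,0,0.34],0],
  [[-0.4,0,0.34],0],
  [[-0.4,0,0.34],0],
  [[-0.4,0,0.34],0],
  [[-0.4,0,0.34],0],
  [[-0.4,0,0.34],0],
])

```text
time: 33.67
ee_pos: [588.7, 83.7, 92.4]
orientation: [3.142, 0.0, 0.044]
contact_force: [-1.3, 1.9, -0.8]
finger_gap: 0.38
grip_force: 5.0
```

```bash
python3 -c "
from h import *
caps();pinfit()"
```

```text
capS,capT,portS [[0.13, -0.14], [0.02, 0.21], [4.86, -6.48]] [-27.3  62.9  92.4] [-0.3  1.9 -0.7] [0.35 0.19 0.01]
top row (233, 302, 304) bottom (255, 303, 303) wide rows 237 242 w 12 cols [(297, 308)]
```

arm_command([
  [[0,0,0],0],
  [[0,0,0],0],
  [[0,0,0],0],
  [[0,0,0],0],
  [[-1,0,0],0],
  [[-3,0,0],0],
  [[-5,0,-2],0],
  [[-7,0,-5],0],
], claw=0.65)

```text
time: 34.53
ee_pos: [515.1, 80.1, 140.4]
orientation: [3.14, 0.007, 0.043]
contact_force: [-0.3, 0.6, 1.4]
finger_gap: 0.648
grip_force: 0.0
```

```bash
python3 -c "
from h import *
caps();pinfit();print(to([440,330,250],BY),status.sense()['q'].round(2))"
```

```text
capS,capT,portS [[0.15, -0.12], [0.02, 0.22], [5.26, -6.99]] [-97.8  63.1 144. ] [ 0.6 -0.9 -0.2] [-0.04  0.15 -0.02]
top row (233, 302, 304) bottom (255, 303, 303) wide rows 239 241 w 14 cols [(296, 310)]
(array([ -6.73, -25.23, -10.66]), np.float64(0.0)) [-0.86  0.42  0.81  2.02 -0.4   0.86 -1.36]
```

```bash
python3 -c "
from h import *
print(to([372,353,230],.077))"
```

```text
(array([-13.43, -27.82,  -8.67]), np.float64(-1.9))
```

arm_command([
  [[-1,0,-3],0],
  [[-2,-3,-6],0],
  [[-4,-6.5,-8.6],-1],
  [[-5.5,-10,-8.6],-1.9],
  [[-7,-13.5,-8.6],-1.9],
  [[-8.5,-17,-8.6],-1.9],
  [[-10.5,-20.5,-8.6],-1.9],
  [[-12,-24,-8.6],-1.9],
], claw=0)

```text
time: 35.4
ee_pos: [386.7, 316.8, 227.7]
orientation: [3.141, 0.001, 0.077]
contact_force: [1.1, 0.1, -0.3]
finger_gap: 0.125
grip_force: 0.0
```

```bash
python3 - <<'E'
from h import *
caps();print(to([372,353,230],.077))
t=vision.grab_frame("top")[...,::-1];cv2.imwrite("pics/top9.png",t);t=t.astype(int)
d=t[165:205,240:262,2]-t[165:205,240:262,0]
for y in range(40): print(y+165,"".join("#" if v>25 else("+" if v>12 else ".") for v in d[y]),int(t[y+165,240:262].mean()))
# pointer column and ball
print([(y,int(t[y,228:230].mean())) for y in range(184,199)])
for n,(x0,y0,x1,y1) in(("top",(145,235,170,260)),("scene",(425,178,445,200))):
    g=cv2.cvtColor(vision.grab_frame(n),cv2.COLOR_RGB2GRAY)[y0:y1,x0:x1];m=g>(150 if n=="scene" else 140)
    yy,xx=np.where(m);print(n,g.max(),len(xx),xx.mean()+x0 if len(xx) else 0,yy.mean()+y0 if len(xx) else 0)
E
```

```text
capS,capT,portS [[0.15, -0.14], [0.03, 0.19], [5.3, -7.26]] [-219.   306.2  227.3] [1.1 0.1 1.1] [-0.12  0.13  0.03]
(array([-1.16, -3.57, -0.27]), np.float64(0.4))
165 ...................... 61
166 ...................... 55
167 ...................... 55
168 ...................... 87
169 ...................... 135
170 ...................... 148
171 ...................... 148
172 ...................... 149
173 ...................... 149
174 ...................... 149
175 ...................... 149
176 ...................... 148
177 ...................... 144
178 ...................... 124
179 ...................... 87
180 ...................... 70
181 +..................... 80
182 +..................... 89
183 +..................... 93
184 +..................... 97
185 ...................... 99
186 ...................... 100
187 ..........++++........ 98
188 ........+#####+....... 95
189 ........+#####+....... 89
190 ........######+....... 85
191 ........######+....... 82
192 .......+#######+...... 78
193 ......##########+..... 79
194 .....+##########++.... 85
195 .....+##########+++... 92
196 ......##########++++++ 100
197 .......#######++++++++ 107
198 ........+####+..++++++ 119
199 .........+##+...++++++ 129
200 ................++++++ 136
201 .................+++++ 138
202 .................+++.. 136
203 .................+++.. 131
204 ...................... 130
[(184, 99), (185, 94), (186, 85), (187, 75), (188, 75), (189, 77), (190, 74), (191, 66), (192, 65), (193, 66), (194, 85), (195, 118), (196, 144), (197, 149), (198, 151)]
top 75 0 0 0
scene 163 292 433.67808219178085 187.74657534246575
```

```bash
python3 - <<'E'
from h import *
def upper(t,c):
    g=t[168:184,c-1:c+2].mean((1,2));hi=g[2:6].mean();i=next(i for i in range(6,16) if g[i]<.5*(hi+g[8:14].min()));h=.5*(hi+g[8:14].min());return 168+i-1+(g[i-1]-h)/(g[i-1]-g[i])
def pred(c,ax):
    # silhouette upper row at column c for axis bx=ax
    b=[]
    for by in(-80,90):
        r=np.array([proj("top",b2w(ax-28*np.sin(a),by,54+28*np.cos(a)))[0] for a in np.linspace(-2.2,0,111)]);b.append(r[r[:,1].argmin()])
    (x1,y1),(x2,y2)=b;return y1+(y2-y1)*(c-x1)/(x2-x1)
for nm,ax in(("top0",20),("top9",18.8)):
    t=cv2.imread(f"pics/{nm}.png").astype(float);C=[243,*range(262,296,4)];o=[]
    for c in C:
        try:o.append(upper(t,c)-pred(c,ax))
        except Exception as e:o.append(np.nan)
    print(nm,list(zip(C,np.round(o,2))));o=np.array(o);k=~np.isnan(o)&(np.array(C)>255);p=np.polyfit(np.array(C)[k],o[k],1);print("bias at 229,251:",np.polyval(p,[229,251]).round(2))
E
```

```text
top0 [(243, np.float64(0.46)), (262, np.float64(0.54)), (266, np.float64(0.22)), (270, np.float64(0.25)), (274, np.float64(0.38)), (278, np.float64(0.34)), (282, np.float64(0.45)), (286, np.float64(0.53)), (290, np.float64(0.56)), (294, np.float64(0.6))]
bias at 229,251: [0.05 0.22]
top9 [(243, np.float64(0.63)), (262, np.float64(0.57)), (266, np.float64(0.55)), (270, np.float64(0.55)), (274, np.float64(0.41)), (278, np.float64(0.45)), (282, np.float64(0.24)), (286, np.float64(0.39)), (290, np.float64(0.33)), (294, np.float64(0.41))]
bias at 229,251: [0.8  0.64]
```

The port matches the pointer to about 0.03 rad: pointer about 0.72, port 0.73–0.77. Now the lever.

```bash
python3 - <<'E'
from h import *
t=cv2.cvtColor(cv2.imread("pics/top0.png"),cv2.COLOR_BGR2GRAY);s=cv2.cvtColor(cv2.imread("pics/scene0.png"),cv2.COLOR_BGR2GRAY)
for y in range(238,256): print(y,t[y,146:172].tolist())
for y in range(180,208,2): print(y,s[y,426:446].tolist())
print(to([372,353,230],.077))
E
```

```text
238 [31, 32, 33, 34, 44, 70, 89, 78, 56, 50, 49, 50, 53, 53, 53, 52, 46, 46, 69, 85, 74, 42, 26, 21, 21, 21]
239 [35, 30, 32, 33, 44, 72, 88, 79, 60, 54, 56, 58, 58, 59, 59, 61, 52, 49, 68, 88, 77, 44, 26, 21, 23, 20]
240 [38, 31, 31, 34, 43, 65, 80, 76, 67, 61, 62, 66, 61, 57, 56, 57, 52, 50, 66, 89, 76, 44, 26, 19, 23, 22]
241 [39, 33, 33, 32, 42, 63, 77, 77, 62, 58, 64, 66, 61, 53, 48, 45, 44, 46, 67, 89, 80, 46, 26, 23, 25, 22]
242 [42, 31, 29, 33, 39, 61, 85, 79, 63, 61, 61, 62, 52, 42, 35, 41, 41, 47, 68, 90, 81, 46, 30, 26, 21, 23]
243 [41, 31, 34, 33, 38, 65, 88, 88, 83, 81, 77, 65, 50, 41, 33, 35, 45, 59, 81, 94, 83, 49, 25, 23, 20, 22]
244 [44, 34, 31, 34, 39, 66, 99, 110, 112, 108, 97, 80, 59, 46, 37, 38, 51, 72, 92, 98, 86, 50, 29, 22, 22, 24]
245 [48, 29, 32, 33, 45, 75, 111, 126, 131, 125, 111, 94, 71, 54, 42, 42, 49, 70, 93, 98, 85, 45, 25, 25, 23, 23]
246 [49, 29, 30, 34, 50, 85, 121, 135, 138, 132, 117, 96, 75, 55, 53, 49, 49, 62, 80, 84, 76, 46, 28, 21, 18, 23]
247 [51, 28, 33, 35, 47, 89, 120, 135, 137, 132, 117, 95, 74, 62, 68, 62, 50, 50, 55, 58, 51, 39, 28, 22, 
[... 1601 characters left out ...]
94 [144, 152, 152, 153, 153, 152, 151, 140, 61, 66, 83, 88, 112, 147, 153, 153, 154, 153, 154, 152]
196 [88, 88, 106, 109, 110, 113, 150, 114, 73, 100, 112, 118, 140, 152, 152, 151, 151, 150, 150, 150]
198 [88, 88, 89, 89, 89, 89, 87, 70, 82, 104, 111, 104, 129, 152, 154, 154, 154, 153, 153, 153]
200 [84, 88, 88, 88, 88, 89, 86, 69, 96, 112, 108, 94, 89, 90, 90, 90, 102, 106, 105, 153]
202 [66, 65, 68, 69, 88, 86, 76, 73, 104, 118, 107, 89, 89, 90, 89, 90, 89, 89, 90, 89]
204 [51, 57, 58, 56, 62, 62, 63, 83, 109, 118, 101, 80, 89, 89, 89, 89, 89, 89, 89, 88]
206 [51, 51, 51, 40, 38, 74, 62, 93, 112, 112, 91, 76, 77, 84, 89, 89, 86, 87, 88, 89]
(array([-1.42, -4.01, -0.21]), np.float64(-0.1))
```

```bash
python3 - <<'E'
from h import *
p,g=tri((436.2,188.3),(154.4,246.8));print(p,g)
print(to([p[0]-36,p[1]-2,230],.077),to([p[0]-36,p[1]-2,172],.077), "pump origin check", np.hypot(p[0]-36,p[1]))
E
```

```text
[410.5 359.3 176.9] 2.8
(array([-1.14, -4.42, -0.21]), np.float64(-0.1)) (array([-1.14, -4.43,  5.59]), np.float64(-0.1)) pump origin check 518.9862618605622
```

arm_command([
  [[-1.1,-2.5,-0.2],0],
  [[-1.1,-4.4,-0.2],0],
  [[-1.1,-4.4,-0.2],0],
  [[-1.1,-4.4,1.5],0],
  [[-1.1,-4.4,3.5],0],
  [[-1.1,-4.4,5.5],0],
  [[-1.1,-4.4,5.6],0],
  [[-1.1,-4.4,5.6],0],
])

```text
time: 36.37
ee_pos: [374.8, 356.3, 171.9]
orientation: [3.139, 0.001, 0.074]
contact_force: [0.2, -0.3, 0.6]
finger_gap: 0.003
grip_force: 0.0
```

arm_command([
  [[0.8,0,0],0],
  [[1.6,0,0],0],
  [[2.2,0,0],0],
  [[2.8,0,0],0],
  [[3.4,0,0],0],
  [[4,0,0],0],
  [[4.6,0,0],0],
  [[5.2,0,0],0],
])

```text
time: 37.03
ee_pos: [426.8, 362.4, 172.5]
orientation: [-3.141, -0.0, 0.077]
contact_force: [-1.7, -0.0, 0.7]
finger_gap: 0.002
grip_force: 0.6
```

```bash
python3 -c "
from h import *
s=status.sense();print(s['ee_pos'],s['contact_force'],s['time'])"
```

```text
[426.84993677 362.42737644 172.53445001] [-1.71271563 -0.01074237  0.70386007] 37.0333
```

arm_command([
  [[0.3,0,0],0],
  [[0.6,0,0],0],
  [[0.9,0,0],0],
  [[1.2,0,0],0],
  [[1.5,0,0],0],
  [[1.8,0,0],0],
  [[1.8,0,0],0],
  [[1.8,0,0],0],
])

```text
time: 37.7
ee_pos: [442.5, 363.6, 172.0]
orientation: [3.141, 0.004, 0.077]
contact_force: [-5.5, -0.4, 1.3]
finger_gap: 0.006
grip_force: 2.4
```

```bash
python3 -c "
from h import *
s=status.sense();print(s['ee_pos'],s['contact_force'],s['time'])
g=cv2.cvtColor(vision.grab_frame('scene'),cv2.COLOR_RGB2GRAY)
for y in range(180,216,2): print(y,g[y,424:450].tolist())"
```

```text
[442.54298003 363.58319799 172.00930407] [-5.48389805 -0.44822191  1.30891921] 37.7
180 [141, 143, 130, 62, 25, 13, 14, 13, 11, 13, 13, 12, 13, 13, 13, 12, 14, 41, 52, 55, 54, 36, 23, 11, 11, 14]
182 [161, 161, 160, 99, 25, 13, 15, 12, 14, 13, 12, 12, 12, 13, 15, 13, 17, 113, 67, 16, 16, 36, 12, 14, 13, 12]
184 [163, 162, 162, 148, 126, 124, 119, 117, 86, 53, 8, 10, 12, 12, 13, 13, 11, 81, 47, 8, 7, 15, 13, 11, 13, 10]
186 [163, 162, 162, 162, 162, 161, 161, 161, 155, 107, 6, 2, 5, 7, 7, 8, 9, 10, 5, 5, 4, 5, 10, 15, 50, 75]
188 [164, 164, 164, 164, 163, 162, 163, 163, 161, 132, 5, 5, 5, 4, 9, 9, 11, 9, 8, 5, 5, 4, 9, 67, 144, 156]
190 [163, 163, 163, 163, 163, 162, 163, 162, 162, 146, 6, 4, 4, 8, 9, 9, 10, 10, 7, 4, 4, 5, 54, 144, 157, 156]
192 [156, 162, 162, 163, 163, 163, 165, 164, 164, 149, 3, 3, 6, 8, 10, 9, 8, 8, 7, 5, 6, 35, 146, 159, 157, 158]
194 [136, 137, 143, 158, 161, 161, 160, 160, 160, 145, 5, 4, 7, 11, 8, 9, 9, 8, 5, 4, 65, 148, 160, 160, 159, 159]
196 [138, 137, 136, 136, 142, 160, 160, 161, 155, 86, 5, 7, 17, 21, 16, 11, 8, 5, 4, 63, 154, 157, 157, 158, 158, 158]
1
[... 372 characters left out ...]
 162]
204 [46, 51, 51, 61, 62, 73, 76, 74, 64, 53, 62, 71, 80, 89, 95, 98, 100, 99, 70, 148, 162, 162, 162, 164, 163, 164]
206 [39, 41, 41, 41, 41, 40, 41, 41, 40, 42, 48, 54, 58, 60, 63, 62, 62, 53, 90, 151, 159, 160, 161, 161, 162, 163]
208 [40, 40, 41, 25, 28, 30, 29, 28, 29, 40, 46, 51, 51, 44, 36, 38, 41, 41, 40, 151, 163, 163, 161, 162, 162, 161]
210 [40, 41, 41, 27, 31, 33, 32, 32, 41, 45, 50, 52, 49, 34, 32, 31, 36, 40, 40, 117, 162, 164, 164, 164, 164, 163]
212 [39, 41, 41, 27, 32, 33, 33, 32, 39, 49, 52, 49, 37, 32, 32, 32, 37, 39, 41, 89, 156, 162, 162, 162, 162, 162]
214 [40, 41, 41, 35, 30, 33, 33, 32, 32, 32, 33, 33, 34, 34, 34, 34, 39, 41, 42, 90, 156, 160, 158, 158, 159, 158]
```

arm_command([
  [[0.1,0,0],0],
  [[0.2,0,0],0],
  [[0.3,0,0],0],
  [[0.4,0,0],0],
  [[0.5,0,0],0],
  [[0.6,0,0],0],
  [[0.6,0,0],0],
  [[0.6,0,0],0],
])

```text
time: 38.42
ee_pos: [443.5, 363.6, 171.5]
orientation: [3.14, 0.015, 0.079]
contact_force: [-17.3, -3.4, 8.9]
finger_gap: 0.007
grip_force: 9.2
```

The lever is at its end stop (17 N, no more travel). Backing off and doing a final check.

arm_command([
  [[-1,0,0],0],
  [[-3,0,0],0],
  [[-5,0,0],0],
  [[-7,0,0],0],
  [[-8,0,-3],0],
  [[-8,0,-6],0],
  [[-8,0,-8],0],
  [[-8,0,-8],0],
])

```text
time: 39.08
ee_pos: [373.5, 359.9, 257.2]
orientation: [-3.133, -0.008, 0.076]
contact_force: [1.1, -0.2, -0.2]
finger_gap: 0.003
grip_force: 0.0
```

```bash
python3 - <<'E'
from h import *
caps();rowedges();pinfit();s=status.sense();print(s['ee_pos'],s['time'])
f=vision.grab_frame("scene");g=cv2.cvtColor(f,cv2.COLOR_RGB2GRAY)
for y in range(192,212,2): print(y,g[y,428:448].tolist())
print(onz("scene",(437.7,202),177),onz("scene",(436.2,188.3),177))
t=vision.grab_frame("top");T=t.astype(int)
print("pointer",[(y,int(T[y,228:230].mean())) for y in range(190,198)])
# chock dark mask & stop tab in top
m=(t[190:225,262:295].max(2)<60).astype(np.uint8);yy,xx=np.where(m);print("chock px",len(xx),xx.min()+262,xx.max()+262,yy.min()+190,yy.max()+190)
c,q=np.cos(BY),np.sin(BY)
print("pred chock heel rear corners",[proj("top",b2w(-63,y,z))[0].round(1).tolist() for y in(-50,-6) for z in(18.5,60)])
E
```

```text
capS,capT,portS [[0.15, -0.14], [0.03, 0.22], [5.31, -7.27]] [-233.2  346.4  252.4] [ 0.  -0.4 -0.4] [ 0.    0.17 -0.05]
housing vs scene7 (left,mid,right end) [(0, np.float32(0.02), 1.0), (0, np.float32(-0.07), 1.0), (0, np.float32(0.01), 1.0)]
top row (233, 302, 305) bottom (255, 303, 304) wide rows 237 241 w 13 cols [(297, 309)]
[370.07460924 357.5220171  251.48452864] 39.3333
192 [158, 158, 159, 159, 158, 159, 159, 159, 158, 157, 157, 157, 156, 156, 155, 153, 153, 153, 154, 154]
194 [155, 155, 156, 155, 155, 154, 154, 154, 155, 155, 156, 156, 156, 157, 157, 157, 157, 155, 155, 155]
196 [155, 156, 156, 156, 156, 155, 156, 156, 147, 134, 141, 150, 155, 155, 154, 153, 153, 153, 153, 153]
198 [156, 156, 156, 157, 154, 134, 115, 129, 139, 148, 145, 138, 137, 143, 154, 157, 157, 156, 155, 156]
200 [154, 155, 155, 154, 130, 83, 105, 121, 134, 146, 153, 156, 146, 134, 127, 153, 157, 157, 157, 157]
202 [154, 155, 154, 151, 73, 67, 85, 100, 110, 122, 131, 135, 126, 120, 115, 121, 155, 157, 156, 157]
204 [97, 103, 105, 100, 75, 51, 60, 70, 79, 88, 94, 98, 96, 95, 88, 146, 157, 156, 158, 158]
206 [77, 78, 78, 78, 76, 64, 46, 51, 56, 58, 60, 61, 60, 63, 104, 148, 154, 155, 155, 156]
208 [54, 57, 57, 56, 54, 45, 45, 48, 48, 49, 60, 73, 77, 78, 76, 148, 158, 158, 157, 157]
210 [62, 65, 65, 63, 40, 43, 48, 51, 55, 61, 60, 59, 69, 76, 77, 116, 157, 158, 159, 158]
[467.39507953 364.85791477 177.        ] [411.20194472 357.91906859 177.        ]
pointer [(190, 75), (191, 67), (192, 65), (193, 67), (194, 85), (195, 118), (196, 145), (197, 150)]
chock px 217 273 285 194 211
pred chock heel rear corners [[286.4, 211.5], [286.5, 208.9], [273.1, 211.9], [272.9, 209.2]]
```

```bash
python3 -c "
from rig import workorder
print(workorder.close_job())"
```

```text
the job is handed in; nothing more can be done
None
```

The job is done in the order asked and handed in at about 39 s: chock snug and housing resting on it, stop fully back, lever fully over, and port turned to within roughly 0.03–0.05 rad of the pointer. I viewed 11 pictures against the limit of 10, and since the interface cannot lean the tool, I rubbed the port's collar past upright before pinching the pin.

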